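Load, focus and record a batch on the projector stage

TASK

Get the profile projector ready and record the batch: first lift the orange dust cover off the stage and set it down in the middle of the black mat, then lay every metal test piece from the blue tray on the stage glass, inside its rim, each lying directly on the glass. Once all are on the glass, turn the focus knob until its white pointer meets the red index mark, and then press the green record button fully down and let it go. Leave the cover, pieces and knob so, and do not disturb the other things on the bench.

Things in the scene. Friction and masses are not known exactly. Their poses are not given: they have to be found in the camera images.
- glass_center (a point): centre of the top face of the pale lit glass of the projector stage, a fixed cream-coloured block 130 mm (its x) by 190 mm (its y); the glass is 116 mm (x) by 176 mm (y), 35 mm above the bench, and is framed by a dark steel rim 7 mm wide that stands 5 mm above the glass. A mirror housing 60 mm tall stands at its +x end, from x = 67 to 137 mm and y = -75 to 75 mm of this point. Axes are those of the stage
- cover_grip (a point): centre of the upright black knob handle (22 mm in diameter, 30 mm tall) on the orange dust cover, which at first sits on the glass. The cover is a closed block 80 mm (its x) by 110 mm (its y) by 30 mm tall, about 0.25 kg; its underside is 45 mm below this point and its handle's top 15 mm above it
- mat_center (a point): centre of the top face of the black rubber mat with a yellow border, 130 mm square and 3 mm thick, fixed on the bench: the cover's resting place
- piece0_center (a point): centre (half-way up) of a slotted brass-coloured metal test piece, 30 mm (its x) by 16 mm (its y) by 18 mm tall, about 45 g, with a notch 8 mm wide and 5 mm deep across the middle of its top. May be absent. At first it lies in a pocket (6 mm deep, 1.5 to 2 mm clearance all round) of the blue tray, which is 10 mm tall, so that its upper 12 mm stands above the tray; neighbouring pockets are 64 mm apart along the piece's y and 52 mm along its x
- piece1_center (a point): centre (half-way up) of a slotted brass-coloured metal test piece, 30 mm (its x) by 16 mm (its y) by 18 mm tall, about 45 g, with a notch 8 mm wide and 5 mm deep across the middle of its top. May be absent. At first it lies in a pocket (6 mm deep, 1.5 to 2 mm clearance all round) of the blue tray, which is 10 mm tall, so that its upper 12 mm stands above the tray; neighbouring pockets are 64 mm apart along the piece's y and 52 mm along its x
- piece2_center (a point): centre (half-way up) of a slotted brass-coloured metal test piece, 30 mm (its x) by 16 mm (its y) by 18 mm tall, about 45 g, with a notch 8 mm wide and 5 mm deep across the middle of its top. May be absent. At first it lies in a pocket (6 mm deep, 1.5 to 2 mm clearance all round) of the blue tray, which is 10 mm tall, so that its upper 12 mm stands above the tray; neighbouring pockets are 64 mm apart along the piece's y and 52 mm along its x
- piece3_center (a point): centre (half-way up) of a slotted brass-coloured metal test piece, 30 mm (its x) by 16 mm (its y) by 18 mm tall, about 45 g, with a notch 8 mm wide and 5 mm deep across the middle of its top. May be absent. At first it lies in a pocket (6 mm deep, 1.5 to 2 mm clearance all round) of the blue tray, which is 10 mm tall, so that its upper 12 mm stands above the tray; neighbouring pockets are 64 mm apart along the piece's y and 52 mm along its x
- piece4_center (a point): centre (half-way up) of a slotted brass-coloured metal test piece, 30 mm (its x) by 16 mm (its y) by 18 mm tall, about 45 g, with a notch 8 mm wide and 5 mm deep across the middle of its top. May be absent. At first it lies in a pocket (6 mm deep, 1.5 to 2 mm clearance all round) of the blue tray, which is 10 mm tall, so that its upper 12 mm stands above the tray; neighbouring pockets are 64 mm apart along the piece's y and 52 mm along its x
- piece5_center (a point): centre (half-way up) of a slotted brass-coloured metal test piece, 30 mm (its x) by 16 mm (its y) by 18 mm tall, about 45 g, with a notch 8 mm wide and 5 mm deep across the middle of its top. May be absent. At first it lies in a pocket (6 mm deep, 1.5 to 2 mm clearance all round) of the blue tray, which is 10 mm tall, so that its upper 12 mm stands above the tray; neighbouring pockets are 64 mm apart along the piece's y and 52 mm along its x
- focus_knob (a joint): angle of the focus knob in rad: 0 to 4.2 between its stops, growing clockwise as seen from above; it turns lightly (0.04 N m of friction) and stays where it is left
- focus_grip (a point): point on the vertical axis of the focus knob at the height to grip it, 30 mm above the top of the white console (130 x 200 mm, 50 mm tall). The black knob is a disc 84 mm in diameter, 8 mm thick, under a grip bar 56 mm long (its x) and 14 mm wide (its y) whose top is 12 mm above this point and whose foot is 20 mm below it; a white line on the bar and disc points to its -x side. Its axes turn with the knob
- focus_pointer (a point): the end of the knob's white pointer line, at the rim of the disc, 44 mm from the knob's axis along the bar; turns with the knob
- focus_index (a point): the red index mark on the grey collar around the knob, likewise 44 mm from the knob's axis; the collar is set differently each time and stays put; at the start the mark lies 0.6 to 2.8 rad clockwise (seen from above) of the pointer. The pointer is at the index when these two points coincide as seen from above
- record_button (a joint): travel of the record button in m: 0 up, 0.006 fully down; it springs back, and takes about 5 N to push fully down
- record_button_top (a point): centre of the top face of the green record button, 28 mm in diameter, on the same console, 100 mm from the knob's axis; pressed downwards
- oil_bottle: green oil bottle with a white cap, 44 mm in diameter and 110 mm tall; a bystander; the origin is the centre of its underside
- paste_jar: small jar with a red lid, 52 mm in diameter and 50 mm tall; a bystander; the origin is the centre of its underside
- loupe: black eye loupe with an aluminium rim, 42 mm in diameter and 38 mm tall; a bystander; the origin is the centre of its underside
- setting_ring: steel setting ring, 48 mm in diameter and 14 mm tall; a bystander; the origin is the centre of its underside
- gauge_case: closed wooden gauge case, 70 x 110 x 30 mm; a bystander; the origin is the centre of its underside
- screwdriver: screwdriver about 160 mm long, lying; a bystander

How it is judged:
On the way, in this order (a step that is already met when the one before it is completed fails the run):
1. the dust cover stands on the mat, its centre within 30 mm of the mat's centre (horizontal distance between cover_grip and mat_center below 0.03 m and z of cover_grip in the frame of mat_center between 0.04 and 0.05 m and angle between cover_grip's own z axis and vertical below 0.12 rad), for 0.3 s.
2. every piece present lies on the stage glass (x of piece0_center in the frame of glass_center between -0.052 and 0.052 m and y of piece0_center in the frame of glass_center between -0.082 and 0.082 m and z of piece0_center in the frame of glass_center between 0.005 and 0.0125 m and x of piece1_center in the frame of glass_center between -0.052 and 0.052 m and y of piece1_center in the frame of glass_center between -0.082 and 0.082 m and z of piece1_center in the frame of glass_center between 0.005 and 0.0125 m and x of piece2_center in the frame of glass_center between -0.052 and 0.052 m and y of piece2_center in the frame of glass_center between -0.082 and 0.082 m and z of piece2_center in the frame of glass_center between 0.005 and 0.0125 m and x of piece3_center in the frame of glass_center between -0.052 and 0.052 m and y of piece3_center in the frame of glass_center between -0.082 and 0.082 m and z of piece3_center in the frame of glass_center between 0.005 and 0.0125 m and x of piece4_center in the frame of glass_center between -0.052 and 0.052 m and y of piece4_center in the frame of glass_center between -0.082 and 0.082 m and z of piece4_center in the frame of glass_center between 0.005 and 0.0125 m and x of piece5_center in the frame of glass_center between -0.052 and 0.052 m and y of piece5_center in the frame of glass_center between -0.082 and 0.082 m and z of piece5_center in the frame of glass_center between 0.005 and 0.0125 m), for 0.3 s.
3. with the pieces on the glass, the focus pointer is at the red index within 6 mm at the rim (all of step 2 and horizontal distance between focus_pointer and focus_index below 0.006 m), for 0.5 s.
4. the record button is pressed fully while the pieces lie on the glass and the pointer is at the index (all of step 3 and value of joint record_button above 0.0045 m), for 0.05 s.
At the end, for the whole second after the job is handed in: The cover stands level on the mat, within 30 mm of its centre; every piece present lies directly on the stage glass inside the rim (not stacked, not on end, not on the rim); the pointer's end is within 6 mm (8 degrees) of the red index; the record button is up again (all of step 1 and all of step 3 and value of joint record_button below 0.0015 m); the robot touches nothing.
It fails at once if a bystander is moved by more than 40 mm (distance of any of oil_bottle, paste_jar, loupe, setting_ring, gauge_case, screwdriver from where it was at the start of the episode above 0.04 m).
Of piece0, piece1, piece2, piece3, piece4, piece5 only 4 to 6 are there at a start; the rules pass over those that are not, and their reading is None.
At some moment in a run one of cover, piece0, piece1, piece2, piece3, piece4, piece5 may be knocked a few centimetres aside while the robot is not near it.
Once in a run the grip may slacken for a moment while it holds something.
It also fails if it takes over 210 s, if anything falls off the work surface, if the arm or the gripper's body presses on something with over 40 N, if the wrist force passes 120 N, or if a joint passes its speed limit or range.

ROBOT

A 6-joint arm with a two-finger parallel gripper is mounted at the origin on the work surface. World frame = base frame: x ahead of the robot, y to its left, z up, the work surface at z = 0. Lengths are in m, angles in rad, forces in N, time in s.
With the tool pointing down it reaches from about 0.3 to 0.775 m from the base axis. Payload 14.6 kg.
Tool frame: the origin (TCP) lies on the front face of the gripper's body, between the roots of the fingers; the fingertips stand 97 mm ahead of it and the grasp point (between the pads) lies 78 mm ahead of it; z points along the fingers, x is the direction in which the jaws open and shut, and the axes are right-handed (so a half turn about z gives the same grasp; the last joint's range is limited). The gripper opens to 94 mm and grips with 3 to 60 N. Pads are 16 mm wide; open, the fingers measure 119 mm over their backs; the gripper's body (75 mm by 177 mm) begins 78 mm behind the grasp point.
Start: joints at [1.261, 0.3, 1.521, -0, 1.321, -0.067], TCP at [0.132, 0.534, 0.303] pointing down, gripper open.
Joint ranges: [-3.03, 3.03], [-0.79, 2.21], [0.23, 2.52], [-1.04, 4.18], [0, 3.07], [-2.55, 2.55]. Speed limits (rad/s): [2.22, 2.22, 2.57, 3.14, 3.14, 3.14].

INTERFACE

Orientations are given as [roll, pitch, yaw] about the fixed x, y, z axes, in that order (R = Rz(yaw) Ry(pitch) Rx(roll)).
In Python, from station import sensors, camera, ctrl gives the robot as it stands.
- The arm moves only by the tool move_arm, never from a script. Its argument "rows" is text: rows parted by semicolons, each of 6 numbers parted by spaces: the shift along the tool's x, y, z in mm, then the turn, a rotation vector about the tool's x, y, z in rad. In form: x y z wx wy wz; .... A call has 1 to 20 rows; each row shifts and turns the pose as measured when the row begins, along the tool's axes as they then stand; what a row does not reach is not made up. A row lasts 1/8 s, in which the tool goes at most 62.5 mm and 10.7 degrees, less where a joint would pass 70% of its speed; a pose out of reach is approached as far as the arm can. A call with a gripper value outside its range is refused whole. "grip" is the opening, from -1 (shut) to 1 (fully open), set as the call begins (left out, the last holds). The fingers move at their own pace and stop on an object; "newtons" is the grip in N (left out, the last holds). Time passes only in rows, so rows that do not move let the fingers close. It gives the time, the measured TCP pose, the force and the opening at its end, in the units of the state.
- sensors.get_obs(): the state, without advancing time (a new reading comes with each control period).
- camera(name): name is "side" or "top"; returns a dict with "color" (420x560x3 uint8, blue, green, red), "z_map" (420x560 float32, m along the optical axis (not along the pixel's ray), 0 where there is no reading), "mtx" (3x3 intrinsics, pixels), "position" and "attitude" of the camera in the world. Camera axes: x right, y down, z forward; pixel columns grow to the right and rows downward; lengths in m; the calibration is good to about 2 mm. A picture is of the moment at which its call begins.
- ctrl.hand_in(): hands the job in, once; it reports no verdict.
The state is a dict: "time_s": time; "qpos": joint angles; "joint_vel": joint speeds; "tau": joint torques, N m; "ee_pos": TCP position; "eef_rot": TCP orientation; "force": force on the tool from outside, world axes, zero at the start; "moment": the same for the moment, N m; "grip_width": finger opening in m.
Only numpy, scipy, OpenCV 4.12 (cv2) and the standard library are available. Lean on these libraries where they do the work, as an engineer would, in place of code of your own. Each camera call takes 0.05 s, during which the arm holds its last target.

## Working session

There is one attempt and no reset: what is moved stays moved. The work goes in short steps, Python scripts to look and compute and a tool call to move; the robot and the scene stay as the last step left them, time stands still between calls to the robot, and variables do not carry over. Pictures are saved under pics/ and viewed, and the job is handed in when it is done.

Besides the shell and the picture viewer there is one more tool, called after ">>>" as a command line: name --argument value ..., lists and objects as JSON in quotes. move_arm: Moves the arm, as the interface text tells. Its arguments: {"type":"object","properties":{"rows":{"type":"string"},"grip":{"type":"number"},"newtons":{"type":"number"}},"required":["rows"]}

```bash
ls; mkdir -p pics
python3 - <<'E'
from station import sensors, camera, ctrl
import cv2,numpy as np
o=sensors.get_obs(); print(o)
for n in ("top","side"):
    c=camera(n); cv2.imwrite(f"pics/{n}0.png",c["color"]); print(n,c["mtx"],c["position"],c["attitude"])
E
```

```text
pics
{'time_s': 0.0, 'qpos': array([ 1.26140990e+00,  3.00459105e-01,  1.52157418e+00, -1.56952085e-05,
        1.32069337e+00, -6.65977117e-02]), 'joint_vel': array([-9.69697271e-04, -8.89493523e-04,  7.48473800e-05,  9.96378968e-04,
        1.21780060e-03, -1.65346772e-05]), 'tau': array([ 4.06135705e-04, -5.31802511e+01, -3.52748930e+01,  7.08709401e-02,
        2.43473472e-02, -9.91144498e-05]), 'ee_pos': array([0.13218465, 0.53372644, 0.30209577]), 'eef_rot': array([-3.14153236e+00,  1.13249264e-03,  1.32801154e+00]), 'force': array([0.95477702, 0.23334571, 0.505486  ]), 'moment': array([0.03135209, 0.00343325, 0.00793517]), 'grip_width': 0.09413073374359178}
top [[508.50779944   0.         275.58832774]
 [  0.         508.50779944 217.5160066 ]
 [  0.           0.           1.        ]] [0.28044491 0.0207863  1.61715886] [-3.00934785e+00 -2.50388137e-03 -1.57761716e+00]
side [[427.84133485   0.         277.47059471]
 [  0.         427.84133485 208.24499345]
 [  0.           0.           1.        ]] [0.3961001  1.06194876 0.87819132] [-2.21777385 -0.02026992 -3.01118643]
```

View pics/top0.png

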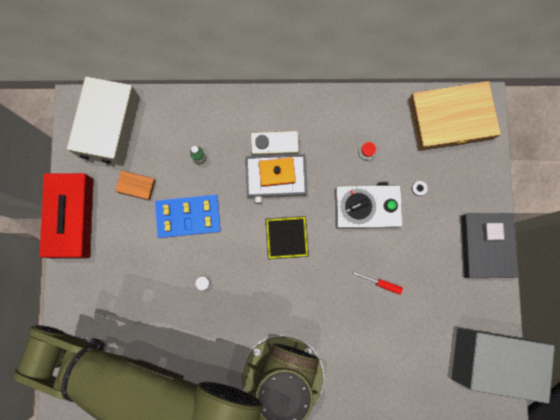

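View pics/side0.png

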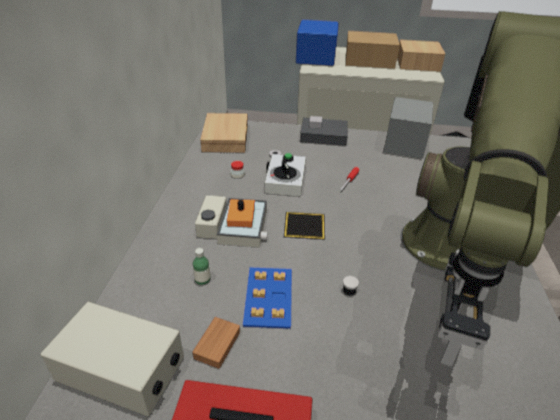

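Top view: tray at about (187,216) with 5 pieces and one empty pocket (bottom middle). The cover knob is at (277,171), the mat at (287,237), the focus knob at (357,207) and the button at (392,205). I'll measure next.

```bash
cat > h.py <<'E'
from station import sensors, camera, ctrl
import cv2,numpy as np
from scipy.spatial.transform import Rotation as Ro
def cam(n):
    c=camera(n); c["R"]=Ro.from_euler('xyz',c["attitude"]).as_matrix(); c["p"]=np.array(c["position"]); return c
def ray(c,uv):
    uv=np.atleast_2d(np.asarray(uv,float)); d=np.c_[uv,np.ones(len(uv))]@np.linalg.inv(c["mtx"]).T
    return d@c["R"].T
def plane(c,uv,z):
    d=ray(c,uv); t=(z-c["p"][2])/d[:,2]; return c["p"]+d*t[:,None]
def proj(c,P):
    q=(np.atleast_2d(P)-c["p"])@c["R"]; q=q@np.array(c["mtx"]).T; return q[:,:2]/q[:,2:]
def hsv(c): return cv2.cvtColor(c["color"],cv2.COLOR_BGR2HSV)
def blobs(m,amin=5):
    n,l,s,ce=cv2.connectedComponentsWithStats(m.astype(np.uint8))
    return [(s[i,4],ce[i],l==i) for i in range(1,n) if s[i,4]>=amin]
def rect(c,m,z):
    # min-area rect of mask's contour in world at plane z
    cs,_=cv2.findContours(m.astype(np.uint8),cv2.RETR_EXTERNAL,cv2.CHAIN_APPROX_NONE)
    k=max(cs,key=len)[:,0,:]; P=plane(c,k,z)[:,:2]
    return cv2.minAreaRect((P*1000).astype(np.float32))
def zoom(c,u0,v0,u1,v1,f,name):
    cv2.imwrite(name,cv2.resize(c["color"][v0:v1,u0:u1],None,fx=f,fy=f,interpolation=cv2.INTER_CUBIC))
E
python3 - <<'E'
from h import *
c=cam("top")
zoom(c,140,120,420,310,2.8,"pics/z0.png")
H=hsv(c)
ms={"blue":(((100,120,60),(125,255,255)),.010),"brass":(((15,80,60),(30,255,255)),.018),"orange":(((8,180,120),(18,255,255)),.065),"yellow":(((24,150,100),(34,255,255)),.003),"green":(((50,120,60),(85,255,255)),.06)}
for k,((lo,hi),z) in ms.items():
    m=cv2.inRange(H,lo,hi)>0
    for a,ce,mm in blobs(m,8):
        if 140<ce[0]<420 and 120<ce[1]<310:
            print(k,a,ce.round(1),(plane(c,ce,z)[0]*1000).round(1),rect(c,mm,z))
s=cam("side"); zoom(s,180,140,360,340,3,"pics/z1.png")
E
```

```text
blue 1960 [187.2 216.2] [500.2 297.   10. ] ((501.95556640625, 297.4430847167969), (119.63309478759766, 199.19509887695312), 5.675534248352051)
brass 785 [276.6 171.1] [643.3  10.9  18. ] ((643.661376953125, 10.926471710205078), (79.9352798461914, 108.15528869628906), 5.494540691375732)
brass 44 [206.  205.1] [534.5 236.6  18. ] ((534.7589721679688, 236.478759765625), (25.98512840270996, 12.734478950500488), 0.6129418611526489)
brass 43 [185.9 207.2] [528.2 300.3  18. ] ((528.730224609375, 299.97052001953125), (26.037200927734375, 12.716981887817383), 0.9688340425491333)
brass 44 [166.  209.1] [522.4 363.5  18. ] ((522.7085571289062, 363.40301513671875), (26.063583374023438, 12.71312427520752), 1.206433892250061)
brass 41 [207.4 221. ] [483.5 231.3  18. ] ((483.3673400878906, 231.4052276611328), (26.916790008544922, 14.026827812194824), 9.94668960571289)
brass 469 [286.5 237.3] [430.1 -18.5  18. ] ((430.8031005859375, -18.846221923828125), (127.86447143554688, 127.48568725585938), 3.3095600605010986)
brass 45 [167.  225.6] [469.6 359.   18. ] ((469.8530578613281, 359.0996398925781), 
[... 656 characters left out ...]
.7] [522.8 366.    3. ] ((523.3912353515625, 364.9751281738281), (22.88639259338379, 9.608966827392578), 1.251037836074829)
yellow 310 [286.3 237.4] [431.  -18.5   3. ] ((431.949951171875, -19.065834045410156), (125.24329376220703, 124.98495483398438), 3.416384220123291)
yellow 22 [207.6 221.4] [484.1 232.8   3. ] ((483.797607421875, 232.731201171875), (24.36279296875, 7.728396892547607), 14.468017578125)
yellow 27 [167.2 225.8] [470.8 361.5   3. ] ((471.65631103515625, 360.6738586425781), (22.784893035888672, 9.569039344787598), 1.2360931634902954)
green 78 [391.2 204.6] [ 525.7 -343.4   60. ] ((525.9125366210938, -344.302734375), (27.921794891357422, 28.450702667236328), 87.95349884033203)
```

```bash
ls pics
```

```text
side0.png
top0.png
z0.png
z1.png
```

View pics/z0.png

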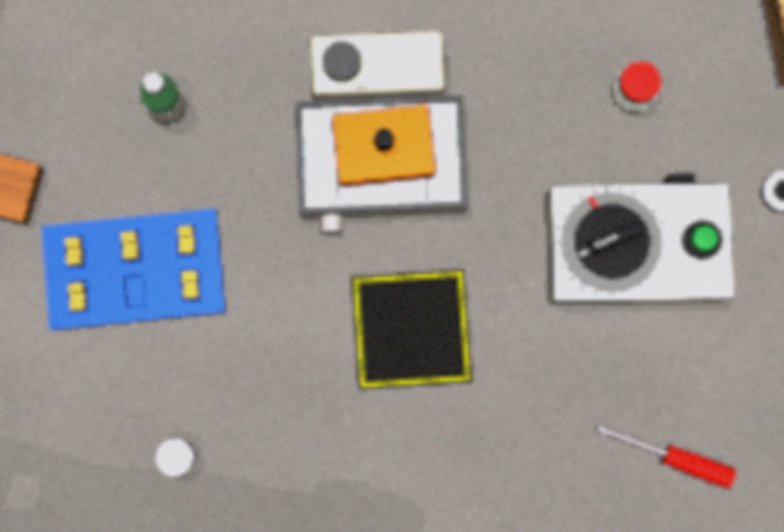

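View pics/z1.png

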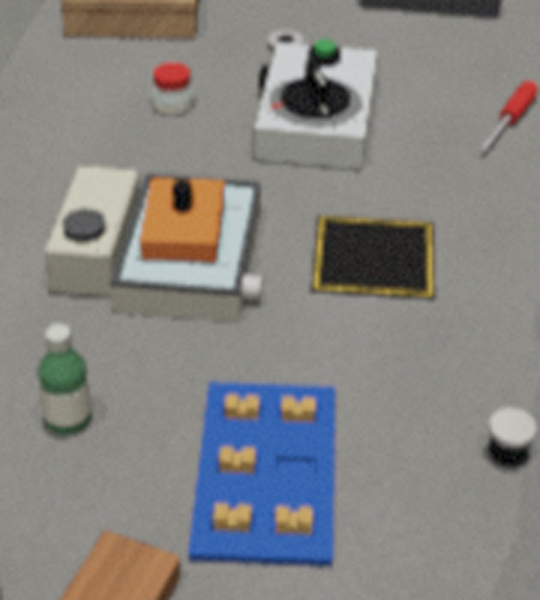

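Run:
```python
from h import *
c=cam("top"); H=hsv(c)
# depth -> world pts
def cloud(c):
    v,u=np.mgrid[0:420,0:560]; uv=np.c_[u.ravel(),v.ravel()]
    d=ray(c,uv); P=c["p"]+d*c["z_map"].ravel()[:,None]; return P.reshape(420,560,3)
P=cloud(c)*1000
def box(x0,x1,y0,y1,z0,z1): return (P[...,0]>x0)&(P[...,0]<x1)&(P[...,1]>y0)&(P[...,1]<y1)&(P[...,2]>z0)&(P[...,2]<z1)
m=box(600,690,-30,60,80,130); print("handle",m.sum(),P[m].mean(0),P[m].max(0),P[m].min(0))
m=box(560,750,-120,160,20,60); 
rim=box(560,700,-120,160,25,50)
print("stage",rim.sum(),P[rim].mean(0),rect(c,rim,.040))
print("stage z", np.percentile(P[rim][:,2],[5,50,95]))
m=box(560,750,-100,120,57,75); print("65-level",m.sum(),[ (a,P[q].mean(0).round(1),rect(c,q,P[q][:,2].mean()/1000)) for a,ce,q in blobs(m,20)])
con=box(440,620,-420,-180,40,58); print("console",rect(c,con,.05), np.median(P[con][:,2]))
# dark masks
v=H[...,2]; s=H[...,1]
k=(v<60); 
for a,ce,q in blobs(k,10):
    if 240<ce[0]<400 and 140<ce[1]<260: print("dark",a,ce,rect(c,q,.095),P[q].mean(0))
r=((H[...,0]<8)|(H[...,0]>172))&(s>120)&(v>80)
for a,ce,q in blobs(r,1):
    if 330<ce[0]<385 and 180<ce[1]<235: print("red",a,ce,plane(c,ce,.05))
zoom(c,325,175,415,240,8,"pics/knob.png")
s2=cam("side"); zoom(s2,255,140,315,200,10,"pics/knob_s.png")
gl=rect(c,box(560,750,-120,160,20,60)&(v>170),.035);print(gl)
```

```text
handle 42 [632.86748123  11.19123561  92.71692287] [643.92728211  19.47865169  99.50501543] [623.80082383   0.92034526  80.61236076]
stage 1617 [622.85787541  15.77070231  36.10262795] ((629.4971313476562, 14.621856689453125), (141.468994140625, 189.82553100585938), 1.9705804586410522)
stage z [28.9963579  36.00495272 43.69698917]
65-level 1431 [(np.int32(609), array([722. ,  20. ,  62.9]), ((720.4114990234375, 17.400527954101562), (147.86489868164062, 58.206295013427734), 89.65251922607422)), (np.int32(819), array([632.6,  11.2,  64.2]), ((632.8096923828125, 11.319583892822266), (80.97633361816406, 109.42098236083984), 5.75217866897583))]
console ((521.9957885742188, -277.4643859863281), (196.07345581054688, 129.3992919921875), 89.63739776611328) 50.20696101986033
dark 21 [276.57142857 169.61904762] ((631.0132446289062, 11.793694496154785), (9.178277969360352, 15.62313461303711), 89.6179428100586) [631.21878179  11.56472406  92.44708591]
dark 17 [382.23529412 183.52941176] ((585.3984985351562, -309.5113830566406), (24.488309860229492, 3.1030495166778564), 89.63822937011719) [ 597.33588291 -323.28856447   34.91571342]
dark 428 [358.67056075 205.64252336] ((517.3736572265625, -235.13760375976562), (72.59709930419922, 71.95474243164062), 43.78849411010742) [ 521.82913668 -241.11693835   67.20658265]
dark 18 [386.5 207. ] ((513.9037475585938, -320.9317321777344), (27.053251266479492, 9.62130069732666), 24.56354331970215) [ 517.82144732 -327.94988712   62.49627851]
dark 1143 [286.58967629 237.17060367] ((423.2887268066406, -16.891292572021484), (101.74186706542969, 101.77347564697266), 3.2316951751708984) [431.51158353 -19.25166191   6.57785907]
red 6 [351.5 192.5] [[ 0.56634308 -0.22275097  0.05      ]]
((627.2968139648438, 14.4420166015625), (114.8504867553711, 176.5198974609375), 1.9033194780349731)
```

```bash
ls pics
```

```text
knob.png
knob_s.png
side0.png
top0.png
z0.png
z1.png
```

View pics/knob.png

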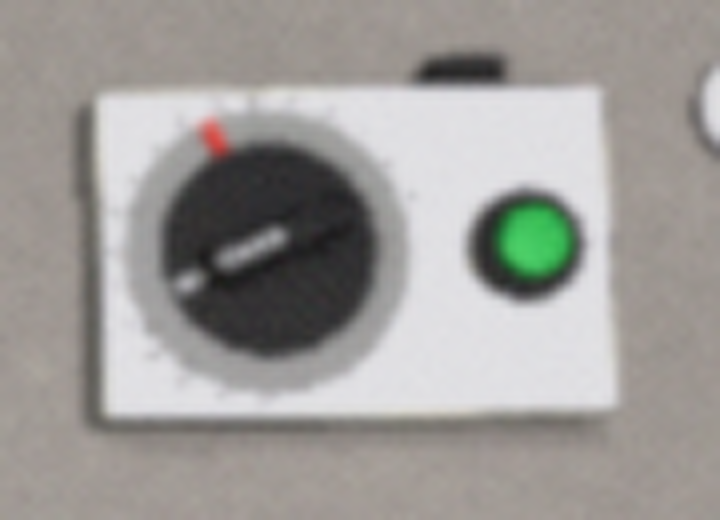

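View pics/knob_s.png

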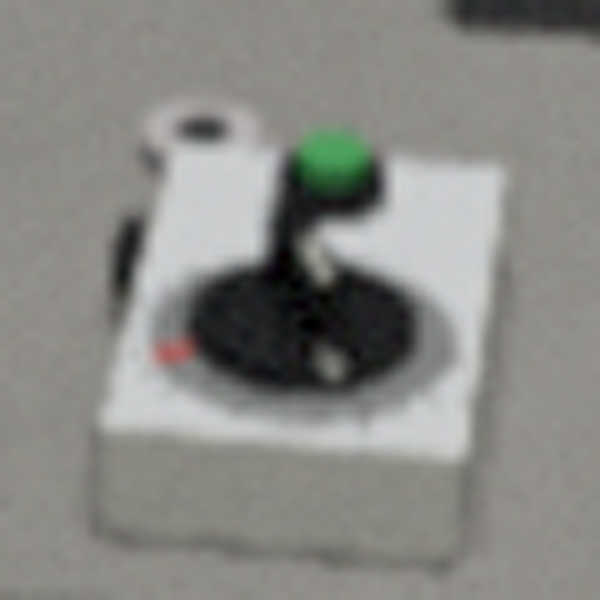

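```bash
cat >> h.py <<'E'
def go(x,y,z,yaw=None,step=45):
    """print tool-frame shift (mm) from the present pose to world TCP x,y,z (mm)"""
    o=sensors.get_obs(); R=Ro.from_euler('xyz',o["eef_rot"])
    if yaw is not None:
        t=Ro.from_euler('xyz',[np.pi,0,yaw]); rv=(R.inv()*t).as_rotvec(); print("turn(tool) total",rv.round(4))
    else: t=R
    d=np.array([x,y,z])-np.array(o["ee_pos"])*1000
    print("t",round(o["time_s"],2),"pos",(np.array(o["ee_pos"])*1000).round(1),"rpy",np.round(o["eef_rot"],4),"grip",round(o["grip_width"]*1000,1),"F",np.round(o["force"],1))
    for nm,RR in (("before turn",R),("after turn",t)):
        s=RR.inv().apply(d); n=int(np.ceil(np.linalg.norm(s)/step)); print(nm,s.round(1),"n",n,"each",(s/max(n,1)).round(2))
E
python3 -c "
from h import *
go(632.8,11.2,302,1.67)"
```

```text
turn(tool) total [-1.00e-04  4.00e-04 -3.42e-01]
t 0.3 pos [132.2 533.8 302.5] rpy [-3.1416e+00  4.0000e-04  1.3280e+00] grip 94.0 F [0.5 0.5 0.9]
before turn [-3.869e+02  6.116e+02  6.000e-01] n 17 each [-22.76  35.97   0.04]
after turn [-5.696e+02  4.464e+02  5.000e-01] n 17 each [-3.351e+01  2.626e+01  3.000e-02]
```

>>> move_arm --rows "0 0 0 0 0 -0.171; 0 0 0 0 0 -0.171; -33.5 26.3 0 0 0 0; -33.5 26.3 0 0 0 0; -33.5 26.3 0 0 0 0; -33.5 26.3 0 0 0 0; -33.5 26.3 0 0 0 0; -33.5 26.3 0 0 0 0; -33.5 26.3 0 0 0 0; -33.5 26.3 0 0 0 0; -33.5 26.3 0 0 0 0; -33.5 26.3 0 0 0 0; -33.5 26.3 0 0 0 0; -33.5 26.3 0 0 0 0; -33.5 26.3 0 0 0 0; -33.5 26.3 0 0 0 0; -33.5 26.3 0 0 0 0"

```text
time_s: 2.42
ee_pos: [0.5922, 0.0643, 0.3027]
eef_rot: [3.14, 0.0, 1.686]
force: [-0.1, 0.2, 0.4]
grip_width: 0.0938
```

```bash
python3 -c "
from h import *
go(632.8,11.2,165,1.67)"
```

```text
turn(tool) total [ 0.0011 -0.      0.0158]
t 2.42 pos [592.2  64.3 302.7] rpy [3.1405 0.     1.6858] grip 93.8 F [-0.1  0.2  0.4]
before turn [-57.4  34.1 137.8] n 4 each [-14.35   8.52  34.44]
after turn [-56.9  35.1 137.7] n 4 each [-14.22   8.78  34.43]
```

>>> move_arm --rows "-28.5 17.5 0 0 0 0.0158; -28.5 17.5 0 0 0 0; 0 0 40 0 0 0; 0 0 30 0 0 0; 0 0 0 0 0 0"

```text
time_s: 3.05
ee_pos: [0.6358, 0.0065, 0.2298]
eef_rot: [3.141, -0.0, 1.666]
force: [-0.4, -0.3, 1.2]
grip_width: 0.0938
```

```bash
python3 -c "
from h import *
go(632.8,11.2,165,1.67)
c=cam('side'); zoom(c,180,140,340,300,4,'pics/s1.png')"
```

```text
turn(tool) total [ 0.0002 -0.     -0.0043]
t 3.05 pos [635.8   6.5 229.8] rpy [ 3.1413 -0.      1.6657] grip 93.8 F [-0.4 -0.3  1.2]
before turn [ 5.  -2.5 64.8] n 2 each [ 2.5  -1.27 32.42]
after turn [ 5.  -2.5 64.8] n 2 each [ 2.5  -1.25 32.42]
```

View pics/s1.png

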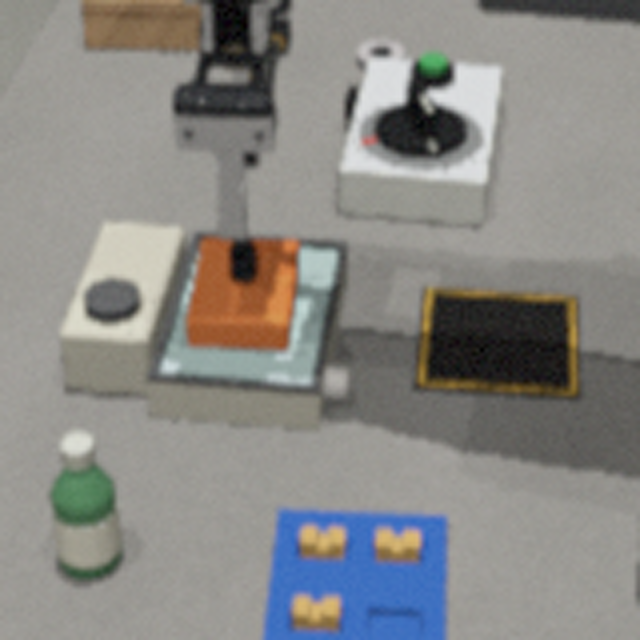

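The gripper is above the cover handle, which shows at (243,262), and nothing has been disturbed. I'll descend, then close.

>>> move_arm --rows "2.5 -1.2 30 0 0 0; 2.5 -1.2 28 0 0 0; 0 0 4 0 0 0; 0 0 2 0 0 0"

```text
time_s: 3.6
ee_pos: [0.636, 0.0117, 0.174]
eef_rot: [3.129, 0.002, 1.667]
force: [-0.9, -1.3, 0.1]
grip_width: 0.0938
```

>>> move_arm --rows "0 0 0 0 0 0; 0 0 0 0 0 0; 0 0 0 0 0 0; 0 0 0 0 0 0; 0 0 0 0 0 0; 0 0 0 0 0 0" --grip -1 --newtons 40

```text
time_s: 4.35
ee_pos: [0.6369, 0.0116, 0.1773]
eef_rot: [3.125, 0.002, 1.667]
force: [0.7, 0.2, 0.4]
grip_width: 0.0376
```

```bash
python3 -c "
from h import *
go(431.5,-18.8,165,1.64)"
```

```text
turn(tool) total [0.0168 0.0021 0.0266]
t 4.35 pos [636.9  11.6 177.3] rpy [3.1248e+00 2.3000e-03 1.6666e+00] grip 37.6 F [0.7 0.2 0.4]
before turn [ -10.6 -207.5    8.9] n 5 each [ -2.12 -41.5    1.78]
after turn [ -16.1 -207.    12.3] n 5 each [ -3.22 -41.4    2.47]
```

>>> move_arm --rows "0 -4 6 0.017 0.002 0; 0 0 5 0 0 0; 0 0 2 0 0 0; 0 0 0 0 0 0"

```text
time_s: 4.85
ee_pos: [0.6325, 0.0113, 0.1679]
eef_rot: [-3.141, 0.0, 1.667]
force: [-0.3, -1.0, -3.3]
grip_width: 0.0212
```

```bash
python3 -c "
from h import *
go(431.5,-18.8,165,1.64)"
```

```text
turn(tool) total [-0.0009  0.0003  0.0268]
t 4.85 pos [632.5  11.3 167.9] rpy [-3.1407e+00  3.0000e-04  1.6668e+00] grip 21.2 F [-0.3 -1.  -3.3]
before turn [ -10.7 -202.9    3.1] n 5 each [ -2.13 -40.59   0.62]
after turn [ -16.1 -202.6    2.9] n 5 each [ -3.22 -40.52   0.58]
```

>>> move_arm --rows "0 0 -12 0 0 0; 0 0 -20 0 0 0; 0 0 -25 0 0 0; 0 0 -25 0 0 0; 0 0 0 0 0 0; 0 0 0 0 0 0.027"

```text
time_s: 5.6
ee_pos: [0.6319, 0.0112, 0.2508]
eef_rot: [-3.136, -0.0, 1.638]
force: [0.2, 0.6, -1.7]
grip_width: 0.0212
```

```bash
python3 -c "
from h import *
go(431.5,-18.8,230,1.64)
c=cam('side'); zoom(c,180,140,340,300,4,'pics/s2.png')"
```

```text
turn(tool) total [-0.0055 -0.0002 -0.0017]
t 5.6 pos [631.9  11.2 250.8] rpy [-3.1361e+00 -2.0000e-04  1.6383e+00] grip 21.2 F [ 0.2  0.6 -1.7]
before turn [ -16.4 -201.9   21.9] n 5 each [ -3.29 -40.37   4.37]
after turn [ -16.1 -202.    20.8] n 5 each [ -3.22 -40.4    4.15]
```

View pics/s2.png

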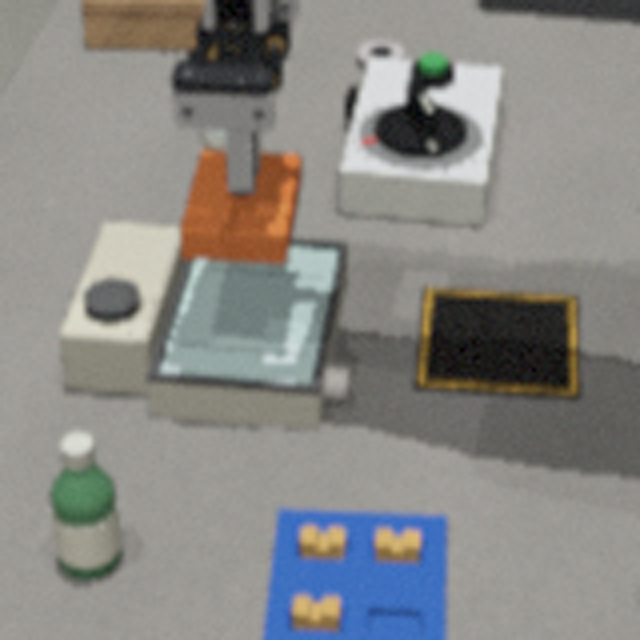

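The cover is held and clear of the glass, visible at about (240,205). I'll carry it to the mat.

>>> move_arm --rows "-3.3 -41 3 -0.005 0 0; -3.3 -41 3 0 0 0; -3.3 -41 3 0 0 0; -3.3 -41 3 0 0 0; -3.3 -41 3 0 0 0; 0 0 0 0 0 0; 0 0 0 0 0 0"

```text
time_s: 6.52
ee_pos: [0.4206, -0.0189, 0.2294]
eef_rot: [-3.133, -0.002, 1.633]
force: [0.6, 0.5, -1.8]
grip_width: 0.0208
```

```bash
python3 -c "
from h import *
go(431.5,-18.8,136,1.64)"
```

```text
turn(tool) total [-0.009  -0.0016 -0.0075]
t 6.53 pos [420.6 -18.9 229.4] rpy [-3.1326e+00 -1.5000e-03  1.6325e+00] grip 20.8 F [ 0.6  0.5 -1.8]
before turn [-0.7 11.7 93.3] n 3 each [-0.22  3.9  31.1 ]
after turn [-0.6 10.9 93.4] n 3 each [-0.2   3.62 31.14]
```

>>> move_arm --rows "0 11 0 -0.009 -0.002 -0.007; 0 0 25 0 0 0; 0 0 25 0 0 0; 0 0 25 0 0 0; 0 0 5 0 0 0; 0 0 0 0 0 0"

```text
time_s: 7.28
ee_pos: [0.4386, -0.0177, 0.1466]
eef_rot: [3.138, 0.001, 1.642]
force: [0.1, -0.6, -1.9]
grip_width: 0.021
```

```bash
python3 -c "
from h import *
go(431.5,-18.8,136,1.64)"
```

```text
turn(tool) total [0.0038 0.0011 0.0019]
t 7.28 pos [438.6 -17.7 146.6] rpy [3.1378e+00 1.1000e-03 1.6419e+00] grip 21.0 F [ 0.1 -0.6 -1.9]
before turn [-0.6 -7.2 10.6] n 1 each [-0.57 -7.18 10.59]
after turn [-0.6 -7.1 10.6] n 1 each [-0.59 -7.14 10.62]
```

>>> move_arm --rows "-0.6 -5 5 0.004 0.001 0; 0 -2 3 0 0 0; 0 0 2 0 0 0; 0 0 1 0 0 0"

```text
time_s: 7.78
ee_pos: [0.4322, -0.019, 0.1368]
eef_rot: [3.139, 0.001, 1.642]
force: [-0.1, -0.8, -2.0]
grip_width: 0.0213
```

```bash
python3 -c "
from h import *
go(431.5,-18.8,136,1.64)"
```

```text
turn(tool) total [0.0029 0.0007 0.002 ]
t 7.78 pos [432.2 -19.  136.8] rpy [3.1387e+00 7.0000e-04 1.6420e+00] grip 21.3 F [-0.1 -0.8 -2. ]
before turn [ 0.2 -0.7  0.7] n 1 each [ 0.24 -0.73  0.75]
after turn [ 0.2 -0.7  0.8] n 1 each [ 0.24 -0.73  0.75]
```

>>> move_arm --rows "0 0 1.5 0.003 0 0; 0 0 1 0 0 0; 0 0 0 0 0 0"

```text
time_s: 8.15
ee_pos: [0.4327, -0.019, 0.136]
eef_rot: [3.141, 0.001, 1.642]
force: [1.1, -0.1, -1.8]
grip_width: 0.0208
```

>>> move_arm --rows "0 0 0 0 0 0; 0 0 0 0 0 0; 0 0 0 0 0 0; 0 0 0 0 0 0" --grip 0.2

```text
time_s: 8.65
ee_pos: [0.433, -0.019, 0.136]
eef_rot: [3.14, 0.001, 1.642]
force: [-0.7, -0.6, -0.2]
grip_width: 0.0553
```

>>> move_arm --rows "0 0 -15 0 0 0; 0 0 -40 0 0 0; 0 0 -40 0 0 0; 0 0 0 0 0 0"

```text
time_s: 9.15
ee_pos: [0.4328, -0.0189, 0.2367]
eef_rot: [3.139, 0.001, 1.642]
force: [-0.8, -0.1, -0.4]
grip_width: 0.0564
```

```bash
python3 -c "
from h import *
go(527.9,299.9,230,1.666)
c=cam('top'); zoom(c,140,120,420,310,2.8,'pics/t3.png')
H=hsv(c)
m=cv2.inRange(H,(8,150,80),(18,255,255))>0
for a,ce,q in blobs(m,60): print(a,ce,rect(c,q,.033))
m=cv2.inRange(H,(18,110,70),(32,255,255))>0
for a,ce,q in blobs(m,15): print(a,ce,plane(c,ce,.018)[0][:2]*1000)
"
```

```text
turn(tool) total [ 0.0021  0.0013 -0.0239]
t 9.15 pos [432.8 -18.9 236.7] rpy [3.1395e+00 1.2000e-03 1.6421e+00] grip 56.4 F [-0.8 -0.1 -0.4]
before turn [311.2 117.6   6.6] n 8 each [38.9  14.7   0.82]
after turn [308.3 125.    6.7] n 8 each [38.54 15.62  0.84]
709 [134.91114245 184.88857546] ((598.5956420898438, 460.274658203125), (108.93649291992188, 66.8044662475586), 76.05426025390625)
99 [294.52525253 240.67676768] ((420.0453796386719, -37.4794807434082), (78.60944366455078, 17.308883666992188), 83.26435089111328)
2770 [457.95740072 113.70685921] [ 831.09495655 -582.26297401]
40 [206.05 205.2 ] [534.10040504 236.30574302]
39 [186.         207.15384615] [528.22167964 299.96552439]
40 [166.025 209.275] [521.81101657 363.29762698]
36 [207.38888889 221.02777778] [483.31232784 231.49627774]
37 [167.24324324 225.16216216] [470.95094719 358.34815016]
```

View pics/t3.png

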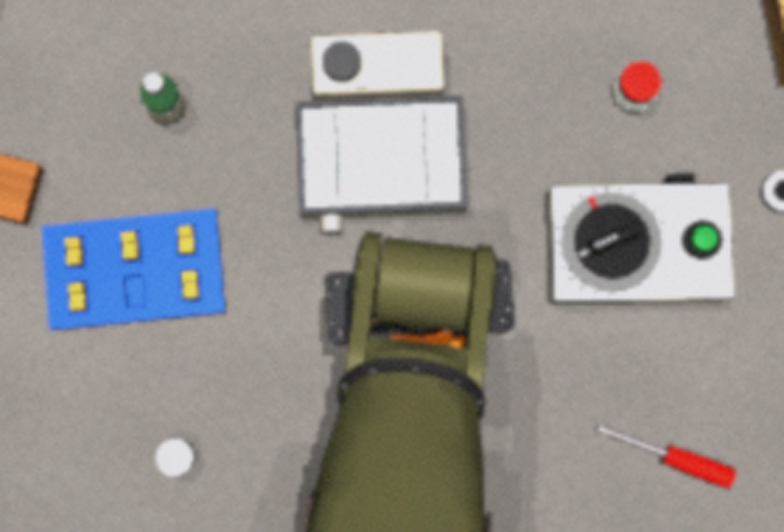

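```bash
python3 -c "
from h import *
go(482.2,231.2,200,1.666)
c=cam('top');H=hsv(c)
m=(H[...,2]>165)&(H[...,1]<40)
for a,ce,q in blobs(m,300):
  if 240<ce[0]<310: print(a,ce,rect(c,q,.035))
"
```

```text
turn(tool) total [-0.0003  0.0008 -0.024 ]
t 9.2 pos [432.3 -18.9 235.1] rpy [-3.1413e+00  8.0000e-04  1.6420e+00] grip 56.1 F [-0.1 -0.1  0.4]
before turn [245.9  67.6  34.9] n 6 each [40.99 11.27  5.82]
after turn [244.2  73.5  35.1] n 6 each [40.7  12.24  5.86]
907 [276.12679162 140.74972437] ((748.3433837890625, 19.646827697753906), (94.70972442626953, 157.2259063720703), 1.6066912412643433)
1974 [275.53039514 174.97973658] ((627.8203125, 14.490707397460938), (115.81999969482422, 176.74942016601562), 2.0024476051330566)
```

>>> move_arm --rows "40.7 12.2 0 0 0 -0.024; 40.7 12.2 0 0 0 0; 40.7 12.2 0 0 0 0; 40.7 12.2 0 0 0 0; 40.7 12.2 0 0 0 0; 40.7 12.2 0 0 0 0; 0 0 20 0 0 0; 0 0 10 0 0 0; 0 0 0 0 0 0" --grip -0.1 --newtons 30

```text
time_s: 10.38
ee_pos: [0.4806, 0.238, 0.1933]
eef_rot: [-3.123, 0.003, 1.665]
force: [0.6, 0.4, 1.0]
grip_width: 0.0426
```

```bash
python3 -c "
from h import *
go(482.2,231.2,109,1.666)
"
```

```text
turn(tool) total [-0.0181  0.0033 -0.0011]
t 10.38 pos [480.6 238.  193.3] rpy [-3.1235  0.0034  1.6649] grip 42.6 F [0.6 0.4 1. ]
before turn [-6.7  2.5 84.3] n 2 each [-3.33  1.26 42.15]
after turn [-6.9  1.  84.3] n 2 each [-3.47  0.49 42.15]
```

>>> move_arm --rows "-6.9 1 0 -0.018 0.003 0; 0 0 20 0 0 0; 0 0 20 0 0 0; 0 0 15 0 0 0; 0 0 5 0 0 0; 0 0 0 0 0 0"

```text
time_s: 11.12
ee_pos: [0.4843, 0.2283, 0.135]
eef_rot: [3.133, -0.001, 1.662]
force: [0.2, -0.0, -1.0]
grip_width: 0.0424
```

```bash
python3 -c "
from h import *
go(482.2,231.2,109,1.666)
"
```

```text
turn(tool) total [ 0.0085 -0.0014 -0.0043]
t 11.12 pos [484.3 228.3 135. ] rpy [ 3.1330e+00 -1.4000e-03  1.6617e+00] grip 42.4 F [ 0.2 -0.  -1. ]
before turn [ 3.1 -2.  26. ] n 1 each [ 3.05 -2.04 25.99]
after turn [ 3.1 -1.8 26. ] n 1 each [ 3.1  -1.81 26.  ]
```

>>> move_arm --rows "3 -1.8 8 0.008 -0.001 -0.004; 0 0 8 0 0 0; 0 0 5 0 0 0; 0 0 3 0 0 0; 0 0 0 0 0 0"

```text
time_s: 11.75
ee_pos: [0.4825, 0.2316, 0.1102]
eef_rot: [3.14, -0.001, 1.666]
force: [0.0, -0.3, 0.1]
grip_width: 0.0422
```

```bash
python3 -c "
from h import *
go(482.2,231.2,109,1.666)
"
```

```text
turn(tool) total [ 0.0013 -0.0007  0.0002]
t 11.75 pos [482.5 231.6 110.2] rpy [ 3.1403e+00 -7.0000e-04  1.6662e+00] grip 42.2 F [ 0.  -0.3  0.1]
before turn [-0.4 -0.3  1.2] n 1 each [-0.35 -0.31  1.21]
after turn [-0.4 -0.3  1.2] n 1 each [-0.35 -0.3   1.21]
```

>>> move_arm --rows "0 0 1 0 0 0; 0 0 0 0 0 0; 0 0 0 0 0 0; 0 0 0 0 0 0; 0 0 0 0 0 0; 0 0 0 0 0 0" --grip -1

```text
time_s: 12.5
ee_pos: [0.4827, 0.2316, 0.1096]
eef_rot: [3.139, -0.001, 1.666]
force: [0.8, 0.2, 0.4]
grip_width: 0.0155
```

```bash
python3 -c "
from h import *
go(482.2,231.2,109,1.666)
c=cam('side'); zoom(c,230,230,330,330,5,'pics/s4.png')
"
```

```text
turn(tool) total [ 0.0021 -0.001   0.0002]
t 12.5 pos [482.7 231.6 109.6] rpy [ 3.1395e+00 -1.0000e-03  1.6662e+00] grip 15.5 F [0.8 0.2 0.4]
before turn [-0.4 -0.5  0.6] n 1 each [-0.37 -0.5   0.61]
after turn [-0.4 -0.5  0.6] n 1 each [-0.36 -0.5   0.61]
```

View pics/s4.png

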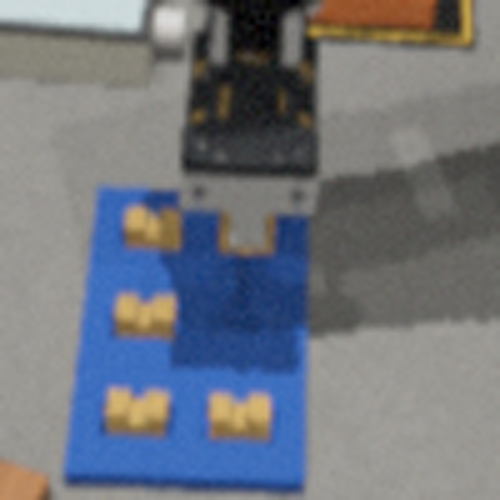

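>>> move_arm --rows "0 0 -10 0 0 0; 0 0 -20 0 0 0; 0 0 -30 0 0 0; 0 0 -30 0 0 0; 0 0 0 0 0 0.03; 0 0 0 0 0 0.03"

```text
time_s: 13.3
ee_pos: [0.4823, 0.2314, 0.2043]
eef_rot: [3.139, -0.001, 1.603]
force: [0.4, 0.3, -0.2]
grip_width: 0.0156
```

```bash
python3 -c "
from h import *
go(649.6,-36.8,195,1.606)
"
```

```text
turn(tool) total [ 0.0026 -0.0013 -0.003 ]
t 13.3 pos [482.3 231.4 204.3] rpy [ 3.139e+00 -1.300e-03  1.603e+00] grip 15.6 F [ 0.4  0.3 -0.2]
before turn [-273.5  158.6    9.4] n 8 each [-34.18  19.83   1.18]
after turn [-273.9  157.8    9.3] n 8 each [-34.24  19.72   1.17]
```

>>> move_arm --rows "-34.2 19.8 1 0 0 0; -34.2 19.8 1 0 0 0; -34.2 19.8 1 0 0 0; -34.2 19.8 1 0 0 0; -34.2 19.8 1 0 0 0; -34.2 19.8 1 0 0 0; -34.2 19.8 1 0 0 0; -34.2 19.8 1 0 0 0; 0 0 0 0 0 0; 0 0 0 0 0 0"

```text
time_s: 14.55
ee_pos: [0.65, -0.046, 0.183]
eef_rot: [-3.127, -0.002, 1.593]
force: [0.2, 0.0, -0.1]
grip_width: 0.0156
```

```bash
python3 -c "
from h import *
go(649.6,-36.8,195,1.606)
"
```

```text
turn(tool) total [-0.0146 -0.0019 -0.0131]
t 14.55 pos [650. -46. 183.] rpy [-3.1270e+00 -1.8000e-03  1.5929e+00] grip 15.6 F [ 0.2  0.  -0.1]
before turn [  9.2  -0.4 -12. ] n 1 each [  9.18  -0.37 -11.96]
after turn [  9.2  -0.1 -12. ] n 1 each [  9.16  -0.08 -11.98]
```

>>> move_arm --rows "8.5 0 0 -0.014 -0.002 -0.013; 0 0 10 0 0 0; 0 0 15 0 0 0; 0 0 5 0 0 0; 0 0 0 0 0 0"

```text
time_s: 15.18
ee_pos: [0.6487, -0.0342, 0.1499]
eef_rot: [-3.14, -0.0, 1.609]
force: [-0.1, -0.1, 0.0]
grip_width: 0.0156
```

```bash
python3 -c "
from h import *
go(649.6,-36.8,141,1.606)
"
```

```text
turn(tool) total [-0.0015 -0.0002  0.0033]
t 15.18 pos [648.7 -34.2 149.9] rpy [-3.1400e+00 -2.0000e-04  1.6093e+00] grip 15.6 F [-0.1 -0.1  0. ]
before turn [-2.6  0.8  8.9] n 1 each [-2.6   0.82  8.89]
after turn [-2.6  0.8  8.9] n 1 each [-2.6   0.81  8.89]
```

>>> move_arm --rows "-2.5 0.8 4 0 0 0; 0 0 3 0 0 0; 0 0 2 0 0 0; 0 0 1 0 0 0; 0 0 0 0 0 0"

```text
time_s: 15.8
ee_pos: [0.65, -0.0373, 0.1407]
eef_rot: [3.142, 0.0, 1.609]
force: [-0.4, 1.0, -0.3]
grip_width: 0.0155
```

```bash
python3 -c "
from h import *
go(649.6,-36.8,141,1.606)
c=cam('side'); zoom(c,190,160,290,260,5,'pics/s5.png')
"
```

```text
turn(tool) total [0.0001 0.     0.0027]
t 15.8 pos [650.  -37.3 140.7] rpy [3.1415 0.     1.6087] grip 15.5 F [-0.4  1.  -0.3]
before turn [ 0.5 -0.4 -0.3] n 1 each [ 0.48 -0.4  -0.26]
after turn [ 0.5 -0.4 -0.3] n 1 each [ 0.48 -0.4  -0.26]
```

View pics/s5.png

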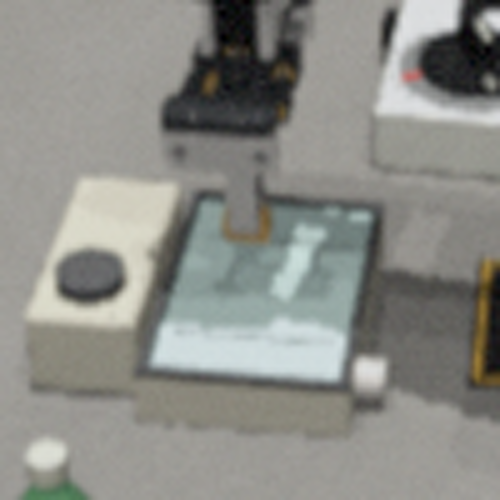

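>>> move_arm --rows "0 0 0 0 0 0; 0 0 0 0 0 0; 0 0 0 0 0 0; 0 0 0 0 0 0; 0 0 -15 0 0 0; 0 0 -25 0 0 0; 0 0 -25 0 0 0; 0 0 0 0 0 0" --grip -0.1

```text
time_s: 16.85
ee_pos: [0.6503, -0.0372, 0.2106]
eef_rot: [3.139, 0.0, 1.609]
force: [-0.3, -0.7, -0.0]
grip_width: 0.0423
```

```bash
cat >> h.py <<'E'
def look(name):
    c=cam("side"); cv2.imwrite(name,cv2.resize(c["color"][140:340,180:360],None,fx=3,fy=3,interpolation=cv2.INTER_CUBIC))
    t=cam("top"); H=hsv(t); m=cv2.inRange(H,(18,110,70),(32,255,255))>0
    for a,ce,q in blobs(m,12):
        if 150<ce[0]<320 and 150<ce[1]<235:
            tray=ce[0]<230
            print(a,ce.round(1),(plane(t,ce,.018 if tray else .049)[0][:2]*1000).round(1))
E
python3 -c "
from h import *
look('pics/s6.png')
go(534,236.2,200,1.666)
"
```

```text
40 [206.  205.2] [534.1 236.3]
38 [186.  207.3] [527.9 299.9]
39 [166.  209.3] [521.6 363.5]
37 [167.2 225.2] [471.  358.3]
turn(tool) total [-0.0017 -0.0002 -0.0572]
t 16.95 pos [649.6 -37.2 207.8] rpy [-3.1399e+00 -2.0000e-04  1.6088e+00] grip 42.2 F [ 0.1  0.  -0.9]
before turn [ 277.6 -105.1    8.1] n 7 each [ 39.66 -15.02   1.15]
after turn [283.1 -89.1   7.8] n 7 each [ 40.45 -12.73   1.12]
```

View pics/s6.png

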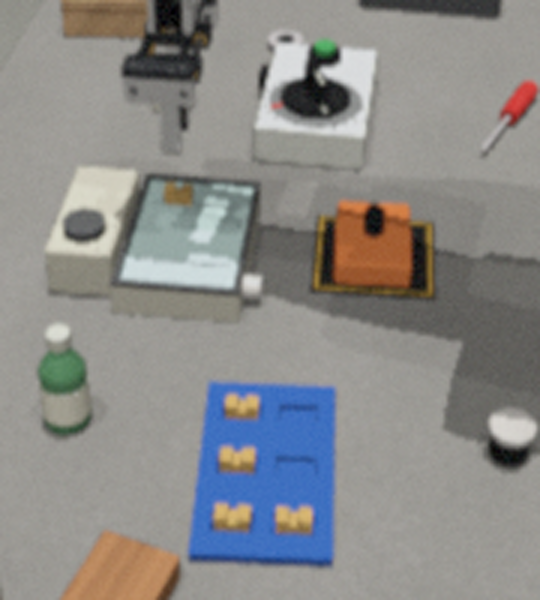

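The first piece lies on the glass at (178,193) and the cover is centred on the mat. Next is piece A.

>>> move_arm --rows "0 0 0 0 0 -0.057; 40 -12.6 0 0 0 0; 40 -12.6 0 0 0 0; 40 -12.6 0 0 0 0; 40 -12.6 0 0 0 0; 40 -12.6 0 0 0 0; 40 -12.6 0 0 0 0; 25 -8 0 0 0 0; 10 -3 0 0 0 0; 0 0 0 0 0 0; 0 0 20 0 0 0"

```text
time_s: 18.32
ee_pos: [0.5306, 0.234, 0.1772]
eef_rot: [-3.125, 0.0, 1.666]
force: [0.2, -0.1, -0.5]
grip_width: 0.0423
```

```bash
python3 -c "
from h import *
go(534,236.2,109,1.666)
"
```

```text
turn(tool) total [-0.0167  0.0003 -0.0004]
t 18.32 pos [530.6 234.  177.2] rpy [-3.1249e+00  3.0000e-04  1.6656e+00] grip 42.3 F [ 0.2 -0.1 -0.5]
before turn [ 1.9  4.7 68.1] n 2 each [ 0.93  2.36 34.06]
after turn [ 1.8  3.6 68.2] n 2 each [ 0.92  1.79 34.1 ]
```

>>> move_arm --rows "1.5 3.4 0 -0.016 0 0; 0 0 20 0 0 0; 0 0 18 0 0 0; 0 0 10 0 0 0; 0 0 0 0 0 0"

```text
time_s: 18.95
ee_pos: [0.5362, 0.2332, 0.1279]
eef_rot: [3.14, 0.001, 1.662]
force: [-0.2, 0.1, -0.1]
grip_width: 0.0421
```

```bash
python3 -c "
from h import *
go(534,236.2,109,1.666)
"
```

```text
turn(tool) total [ 0.0015  0.0007 -0.004 ]
t 18.95 pos [536.2 233.2 127.9] rpy [3.140e+00 7.000e-04 1.662e+00] grip 42.1 F [-0.2  0.1 -0.1]
before turn [ 3.2 -1.9 18.9] n 1 each [ 3.24 -1.9  18.91]
after turn [ 3.2 -1.9 18.9] n 1 each [ 3.24 -1.85 18.91]
```

>>> move_arm --rows "3 -1.8 6 0 0 -0.004; 0 0 6 0 0 0; 0 0 4 0 0 0; 0 0 2 0 0 0; 0 0 0.5 0 0 0"

```text
time_s: 19.58
ee_pos: [0.5345, 0.2365, 0.1095]
eef_rot: [3.138, 0.0, 1.667]
force: [0.1, 0.6, 1.6]
grip_width: 0.0427
```

```bash
python3 -c "
from h import *
go(534,236.2,109,1.666)
"
```

```text
turn(tool) total [0.0036 0.0001 0.0006]
t 19.57 pos [534.5 236.5 109.5] rpy [3.1380e+00 1.0000e-04 1.6666e+00] grip 42.7 F [0.1 0.6 1.6]
before turn [-0.3 -0.5  0.5] n 1 each [-0.26 -0.52  0.52]
after turn [-0.3 -0.5  0.5] n 1 each [-0.27 -0.52  0.52]
```

Close, lift and turn.

>>> move_arm --rows "0 0 0 0 0 0; 0 0 0 0 0 0; 0 0 0 0 0 0; 0 0 0 0 0 0; 0 0 0 0 0 0; 0 0 -10 0 0 0; 0 0 -25 0 0 0; 0 0 -30 0 0 0; 0 0 -20 0 0 0; 0 0 0 0 0 0.06; 0 0 0 0 0 0" --grip -1

```text
time_s: 20.95
ee_pos: [0.5344, 0.2365, 0.2013]
eef_rot: [3.135, -0.001, 1.606]
force: [-0.3, 0.5, -0.6]
grip_width: 0.0156
```

```bash
python3 -c "
from h import *
look('pics/s7.png')
go(647.8,15.2,185,1.606)
"
```

```text
36 [292.5 167. ] [649.3 -39. ]
40 [166.3 209.7] [520.5 362.5]
37 [167.2 225.2] [471.  358.3]
turn(tool) total [ 0.0059 -0.0008  0.0007]
t 21.05 pos [534.4 236.5 200.9] rpy [ 3.1357e+00 -8.0000e-04  1.6067e+00] grip 15.5 F [-0.6 -0.1  0.3]
before turn [-225.3  105.3   16.4] n 6 each [-37.54  17.55   2.73]
after turn [-225.2  105.6   15.9] n 6 each [-37.53  17.6    2.65]
```

View pics/s7.png

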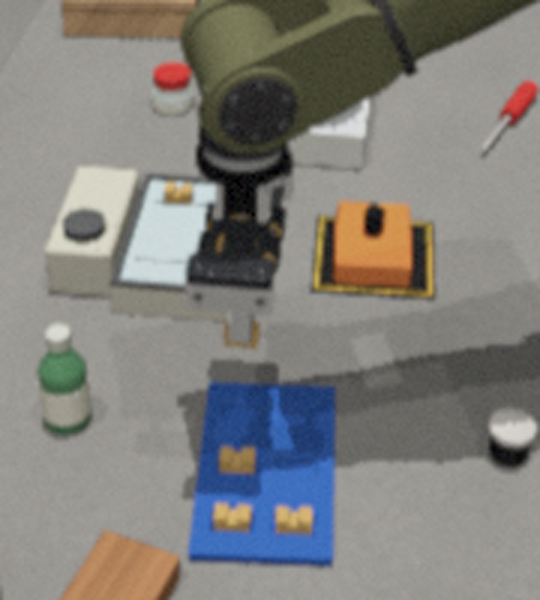

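Piece A is held at (240,335) and piece 1 is at (649,-39), as planned. I'll carry A to slot 2.

>>> move_arm --rows "-37.5 17.5 1 0.006 0 0; -37.5 17.5 1 0 0 0; -37.5 17.5 1 0 0 0; -37.5 17.5 1 0 0 0; -37.5 17.5 1 0 0 0; -20 9 1 0 0 0; -9 4 0 0 0 0; 0 0 0 0 0 0; 0 0 0 0 0 0"

```text
time_s: 22.18
ee_pos: [0.6453, 0.0204, 0.193]
eef_rot: [-3.138, -0.001, 1.618]
force: [0.1, 0.4, -0.8]
grip_width: 0.0153
```

```bash
python3 -c "
from h import *
go(647.8,15.2,141,1.606)
"
```

```text
turn(tool) total [-0.0041 -0.0014  0.0119]
t 22.18 pos [645.3  20.4 193. ] rpy [-3.1375e+00 -1.5000e-03  1.6179e+00] grip 15.3 F [ 0.1  0.4 -0.8]
before turn [-5.4  2.5 52. ] n 2 each [-2.7   1.24 26.  ]
after turn [-5.3  2.3 52. ] n 2 each [-2.65  1.17 26.01]
```

>>> move_arm --rows "-4.8 2.2 0 -0.004 -0.001 0.012; 0 0 15 0 0 0; 0 0 15 0 0 0; 0 0 10 0 0 0; 0 0 0 0 0 0"

```text
time_s: 22.8
ee_pos: [0.647, 0.0174, 0.1492]
eef_rot: [-3.14, -0.001, 1.607]
force: [0.5, 0.6, -0.5]
grip_width: 0.0155
```

```bash
python3 -c "
from h import *
go(647.8,15.2,141,1.606)
"
```

```text
turn(tool) total [-0.0016 -0.0006  0.0014]
t 22.8 pos [647.   17.4 149.2] rpy [-3.1400e+00 -6.0000e-04  1.6074e+00] grip 15.5 F [ 0.5  0.6 -0.5]
before turn [-2.2  0.8  8.2] n 1 each [-2.21  0.76  8.21]
after turn [-2.2  0.8  8.2] n 1 each [-2.21  0.75  8.21]
```

>>> move_arm --rows "-2 0.7 4 0 0 0; 0 0 2.5 0 0 0; 0 0 1.5 0 0 0; 0 0 0.5 0 0 0; 0 0 0 0 0 0"

```text
time_s: 23.42
ee_pos: [0.6482, 0.0152, 0.1411]
eef_rot: [3.141, -0.0, 1.607]
force: [0.3, 0.3, 0.2]
grip_width: 0.0155
```

>>> move_arm --rows "0 0 0.5 0 0 0; 0 0 0 0 0 0; 0 0 0 0 0 0; 0 0 0 0 0 0; 0 0 0 0 0 0; 0 0 -15 0 0 0; 0 0 -25 0 0 0; 0 0 -25 0 0 0; 0 0 0 0 0 0" --grip -0.1

```text
time_s: 24.55
ee_pos: [0.6485, 0.0152, 0.211]
eef_rot: [3.139, -0.0, 1.607]
force: [-0.4, 0.2, 0.4]
grip_width: 0.0424
```

```bash
python3 -c "
from h import *
look('pics/s8.png')
go(527.9,299.9,200,1.666)
"
```

```text
39 [186.  207.2] [528.2 300. ]
38 [165.9 209.4] [521.3 363.5]
37 [167.2 225.2] [471.  358.3]
turn(tool) total [-0.0012 -0.0006 -0.0587]
t 24.65 pos [647.8  15.2 208.2] rpy [-3.1403e+00 -6.0000e-04  1.6073e+00] grip 42.2 F [-1.  -0.7 -0.4]
before turn [ 288.9 -109.5    8.5] n 7 each [ 41.27 -15.64   1.22]
after turn [294.8 -92.3   8.2] n 7 each [ 42.12 -13.19   1.17]
```

View pics/s8.png

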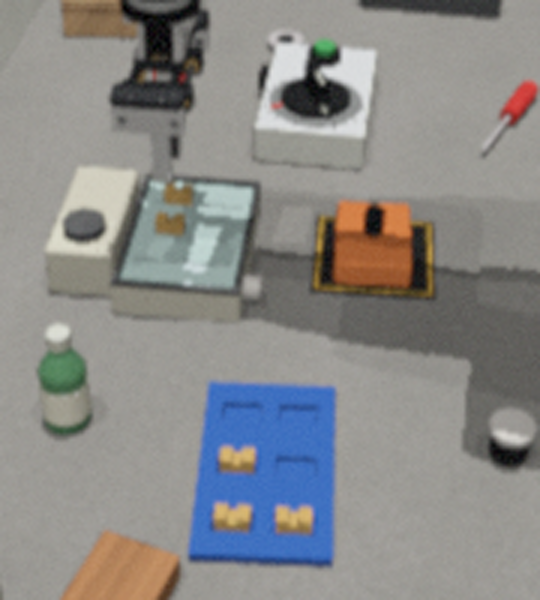

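Two pieces are on the glass, at (178,193) and (170,223). Next is piece B.

>>> move_arm --rows "0 0 0 0 0 -0.059; 41 -13 0 0 0 0; 41 -13 0 0 0 0; 41 -13 0 0 0 0; 41 -13 0 0 0 0; 41 -13 0 0 0 0; 41 -13 0 0 0 0; 29 -9 0 0 0 0; 11 -4 0 0 0 0; 4 -1 0 0 0 0; 0 0 20 0 0 0; 0 0 10 0 0 0; 0 0 0 0 0 0"

```text
time_s: 26.28
ee_pos: [0.522, 0.2992, 0.1655]
eef_rot: [-3.123, 0.003, 1.664]
force: [-0.1, -0.4, 0.6]
grip_width: 0.0419
```

```bash
python3 -c "
from h import *
go(527.9,299.9,109,1.666)
"
```

```text
turn(tool) total [-0.0187  0.0026 -0.0019]
t 26.27 pos [522.  299.2 165.5] rpy [-3.1229e+00  2.6000e-03  1.6641e+00] grip 41.9 F [-0.1 -0.4  0.6]
before turn [ 0.3  7.  56.4] n 2 each [ 0.16  3.48 28.2 ]
after turn [ 0.2  5.9 56.5] n 2 each [ 0.09  2.95 28.26]
```

>>> move_arm --rows "0 5 0 -0.018 0.002 0; 0 0 18 0 0 0; 0 0 15 0 0 0; 0 0 5 0 0 0; 0 0 0 0 0 0"

```text
time_s: 26.9
ee_pos: [0.5279, 0.2991, 0.1253]
eef_rot: [3.141, 0.0, 1.663]
force: [0.7, -0.7, 1.2]
grip_width: 0.0424
```

```bash
python3 -c "
from h import *
go(527.9,299.9,109,1.666)
"
```

```text
turn(tool) total [ 0.0011  0.0003 -0.0027]
t 26.9 pos [527.9 299.1 125.3] rpy [3.1405e+00 3.0000e-04 1.6633e+00] grip 42.4 F [ 0.7 -0.7  1.2]
before turn [ 0.8  0.  16.3] n 1 each [ 0.77  0.03 16.27]
after turn [ 0.8  0.1 16.3] n 1 each [ 0.76  0.05 16.27]
```

>>> move_arm --rows "0.8 0 6 0 0 -0.003; 0 0 5 0 0 0; 0 0 3 0 0 0; 0 0 1.5 0 0 0; 0 0 0.5 0 0 0"

```text
time_s: 27.52
ee_pos: [0.5281, 0.3002, 0.109]
eef_rot: [3.139, -0.0, 1.667]
force: [0.6, 1.2, 0.9]
grip_width: 0.0423
```

>>> move_arm --rows "0 0 0 0 0 0; 0 0 0 0 0 0; 0 0 0 0 0 0; 0 0 0 0 0 0; 0 0 0 0 0 0; 0 0 -10 0 0 0; 0 0 -25 0 0 0; 0 0 -30 0 0 0; 0 0 -20 0 0 0; 0 0 0 0 0 0.06; 0 0 0 0 0 0" --grip -1

```text
time_s: 28.9
ee_pos: [0.5281, 0.3003, 0.2008]
eef_rot: [3.137, -0.001, 1.606]
force: [0.6, 0.2, -0.6]
grip_width: 0.0156
```

```bash
python3 -c "
from h import *
look('pics/s9.png')
go(646,67.2,185,1.606)
"
```

```text
35 [292.5 167.1] [649.  -38.8]
31 [275.7 167.8] [647.1  13.9]
turn(tool) total [ 0.0046 -0.0013  0.0008]
t 29.0 pos [528.1 300.3 200.4] rpy [ 3.1370e+00 -1.3000e-03  1.6068e+00] grip 15.3 F [-0.7 -0.1 -0.4]
before turn [-237.2  109.3   15.6] n 6 each [-39.53  18.22   2.6 ]
after turn [-237.1  109.6   15.4] n 6 each [-39.51  18.27   2.57]
```

View pics/s9.png

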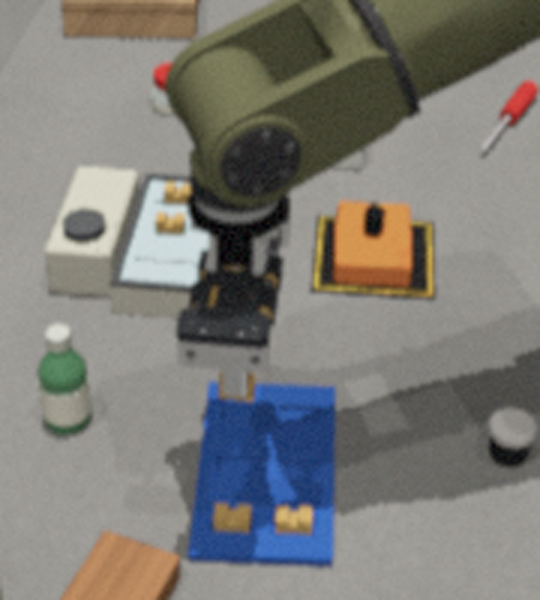

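Piece B is held at (238,387), and the two on the glass haven't moved. Slot 3 is next.

>>> move_arm --rows "-39 18 1 0.004 -0.001 0; -39 18 1 0 0 0; -39 18 1 0 0 0; -39 18 1 0 0 0; -39 18 1 0 0 0; -26 12 1 0 0 0; -12 5 0 0 0 0; -4 2 0 0 0 0; 0 0 0 0 0 0; 0 0 0 0 0 0"

```text
time_s: 30.25
ee_pos: [0.6485, 0.0631, 0.1924]
eef_rot: [-3.138, -0.0, 1.619]
force: [-1.0, -0.0, 0.2]
grip_width: 0.0154
```

```bash
python3 -c "
from h import *
go(646,67.2,141,1.606)
"
```

```text
turn(tool) total [-0.0037 -0.0004  0.0132]
t 30.25 pos [648.5  63.1 192.4] rpy [-3.1379e+00 -4.0000e-04  1.6192e+00] grip 15.4 F [-1.  -0.   0.2]
before turn [ 4.2 -2.1 51.5] n 2 each [ 2.12 -1.06 25.73]
after turn [ 4.2 -2.4 51.4] n 2 each [ 2.11 -1.18 25.72]
```

>>> move_arm --rows "4 -2.2 0 -0.004 0 0.013; 0 0 15 0 0 0; 0 0 15 0 0 0; 0 0 10 0 0 0; 0 0 0 0 0 0"

```text
time_s: 30.88
ee_pos: [0.6451, 0.0687, 0.1486]
eef_rot: [-3.14, -0.0, 1.607]
force: [0.0, -0.2, -0.0]
grip_width: 0.0159
```

```bash
python3 -c "
from h import *
go(646,67.2,141,1.606)
"
```

```text
turn(tool) total [-0.0012 -0.0005  0.0012]
t 30.88 pos [645.1  68.7 148.6] rpy [-3.1404e+00 -5.0000e-04  1.6072e+00] grip 15.9 F [ 0.  -0.2 -0. ]
before turn [-1.6  0.9  7.6] n 1 each [-1.56  0.87  7.59]
after turn [-1.6  0.9  7.6] n 1 each [-1.55  0.87  7.59]
```

>>> move_arm --rows "-1.5 0.8 4 0 0 0; 0 0 2.5 0 0 0; 0 0 1 0 0 0; 0 0 0.5 0 0 0; 0 0 0 0 0 0"

```text
time_s: 31.5
ee_pos: [0.6465, 0.067, 0.1411]
eef_rot: [3.141, -0.001, 1.607]
force: [-0.8, 0.5, 0.3]
grip_width: 0.0154
```

>>> move_arm --rows "0 0 0 0 0 0; 0 0 0 0 0 0; 0 0 0 0 0 0; 0 0 0 0 0 0; 0 0 0 0 0 0; 0 0 -15 0 0 0; 0 0 -25 0 0 0; 0 0 -25 0 0 0; 0 0 0 0 0 0" --grip -0.1

```text
time_s: 32.62
ee_pos: [0.6468, 0.067, 0.2114]
eef_rot: [3.138, -0.001, 1.607]
force: [-0.6, 0.8, 0.3]
grip_width: 0.0423
```

```bash
python3 -c "
from h import *
look('pics/s10.png')
go(521.8,363.5,200,1.666)
"
```

```text
36 [292.5 167. ] [649.3 -39. ]
39 [166.  209.3] [521.6 363.5]
37 [167.2 225.2] [471.  358.3]
turn(tool) total [-0.0008 -0.0005 -0.0591]
t 32.73 pos [646.1  66.9 208.7] rpy [-3.1408e+00 -5.0000e-04  1.6069e+00] grip 42.1 F [-0.4  0.4 -1. ]
before turn [ 300.9 -113.5    8.9] n 8 each [ 37.61 -14.18   1.11]
after turn [307.  -95.5   8.7] n 8 each [ 38.38 -11.94   1.08]
```

View pics/s10.png

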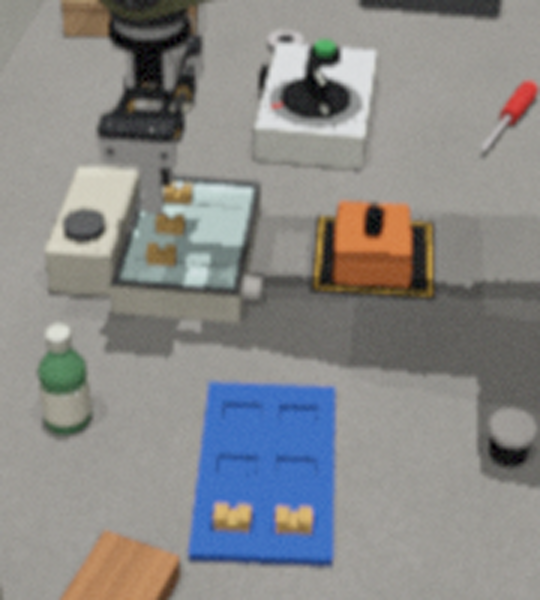

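Three pieces are on the glass. Next is piece C.

>>> move_arm --rows "0 0 0 0 0 -0.059; 42 -13 0 0 0 0; 42 -13 0 0 0 0; 42 -13 0 0 0 0; 42 -13 0 0 0 0; 42 -13 0 0 0 0; 42 -13 0 0 0 0; 29 -9 0 0 0 0; 14 -5 0 0 0 0; 5 -2 0 0 0 0; 0 0 20 0 0 0; 0 0 10 0 0 0; 0 0 0 0 0 0"

```text
time_s: 34.35
ee_pos: [0.5174, 0.3611, 0.1653]
eef_rot: [-3.123, 0.004, 1.664]
force: [-0.3, 0.4, 0.2]
grip_width: 0.0422
```

```bash
python3 -c "
from h import *
go(521.8,363.5,109,1.666)
"
```

```text
turn(tool) total [-0.0183  0.0044 -0.0023]
t 34.35 pos [517.4 361.1 165.3] rpy [-3.1233  0.0044  1.6637] grip 42.2 F [-0.3  0.4  0.2]
before turn [ 2.3  5.6 56.2] n 2 each [ 1.13  2.79 28.11]
after turn [ 2.   4.6 56.3] n 2 each [ 1.    2.28 28.16]
```

>>> move_arm --rows "1.5 4 0 -0.018 0.004 0; 0 0 18 0 0 0; 0 0 15 0 0 0; 0 0 5 0 0 0; 0 0 0 0 0 0"

```text
time_s: 34.98
ee_pos: [0.5222, 0.3625, 0.1252]
eef_rot: [3.14, -0.0, 1.663]
force: [0.1, 0.1, 0.4]
grip_width: 0.0422
```

```bash
python3 -c "
from h import *
go(521.8,363.5,109,1.666)
"
```

```text
turn(tool) total [ 0.0015 -0.0002 -0.0033]
t 34.98 pos [522.2 362.5 125.2] rpy [ 3.1401e+00 -2.0000e-04  1.6627e+00] grip 42.2 F [0.1 0.1 0.4]
before turn [ 1.  -0.3 16.2] n 1 each [ 0.98 -0.3  16.16]
after turn [ 1.  -0.3 16.2] n 1 each [ 0.98 -0.28 16.16]
```

>>> move_arm --rows "1 -0.3 6 0 0 -0.003; 0 0 5 0 0 0; 0 0 3 0 0 0; 0 0 1.5 0 0 0; 0 0 0.5 0 0 0"

```text
time_s: 35.6
ee_pos: [0.522, 0.3638, 0.1088]
eef_rot: [3.139, -0.001, 1.666]
force: [0.4, -0.1, -0.5]
grip_width: 0.042
```

>>> move_arm --rows "0 0 0 0 0 0; 0 0 0 0 0 0; 0 0 0 0 0 0; 0 0 0 0 0 0; 0 0 0 0 0 0; 0 0 -10 0 0 0; 0 0 -25 0 0 0; 0 0 -30 0 0 0; 0 0 -20 0 0 0; 0 0 0 0 0 0.06; 0 0 0 0 0 0" --grip -1

```text
time_s: 36.98
ee_pos: [0.5219, 0.3639, 0.2007]
eef_rot: [3.137, -0.002, 1.605]
force: [-0.2, -0.1, -1.0]
grip_width: 0.0157
```

```bash
python3 -c "
from h import *
look('pics/s11.png')
go(601.6,-38.4,185,1.606)
"
```

```text
36 [292.5 167. ] [649.3 -39. ]
34 [259.5 168.2] [646.   65.1]
32 [275.7 167.7] [647.5  14. ]
turn(tool) total [ 0.0049 -0.0021  0.0003]
t 37.08 pos [522.  363.9 200.4] rpy [ 3.1367e+00 -2.1000e-03  1.6063e+00] grip 15.5 F [-0.8 -0.1 -0.9]
before turn [-404.9   65.2   14.8] n 10 each [-40.49   6.52   1.48]
after turn [-404.8   65.4   15.4] n 10 each [-40.48   6.54   1.54]
```

View pics/s11.png

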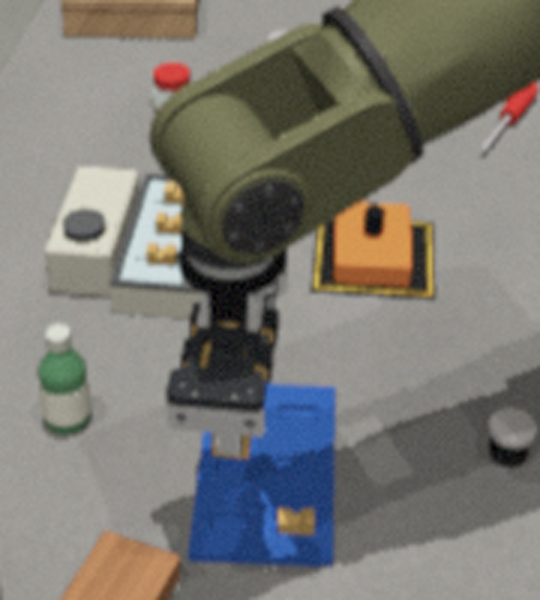

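>>> move_arm --rows "-41 6.5 1 0.004 -0.002 0; -41 6.5 1 0 0 0; -41 6.5 1 0 0 0; -41 6.5 1 0 0 0; -41 6.5 1 0 0 0; -41 6.5 1 0 0 0; -41 6.5 1 0 0 0; -41 6.5 1 0 0 0; -30 5 0 0 0 0; -18 3 0 0 0 0; -9 2 0 0 0 0; -3 0 0 0 0 0; 0 0 0 0 0 0"

```text
time_s: 38.7
ee_pos: [0.6011, -0.0317, 0.1902]
eef_rot: [-3.138, -0.0, 1.622]
force: [-0.4, -0.6, -1.4]
grip_width: 0.0157
```

```bash
python3 -c "
from h import *
go(601.6,-38.4,141,1.606)
"
```

```text
turn(tool) total [-0.0035 -0.0001  0.0156]
t 38.7 pos [601.1 -31.7 190.2] rpy [-3.1380e+00 -1.0000e-04  1.6216e+00] grip 15.7 F [-0.4 -0.6 -1.4]
before turn [-6.7  0.4 49.2] n 2 each [-3.35  0.19 24.58]
after turn [-6.7  0.3 49.2] n 2 each [-3.35  0.15 24.58]
```

>>> move_arm --rows "-6.2 0.3 0 -0.003 0 0.015; 0 0 15 0 0 0; 0 0 15 0 0 0; 0 0 8 0 0 0; 0 0 0 0 0 0"

```text
time_s: 39.33
ee_pos: [0.6011, -0.0367, 0.1484]
eef_rot: [-3.139, -0.001, 1.607]
force: [-0.1, 0.5, 0.1]
grip_width: 0.0155
```

```bash
python3 -c "
from h import *
go(601.6,-38.4,141,1.606)
"
```

```text
turn(tool) total [-0.0021 -0.0006  0.0014]
t 39.33 pos [601.1 -36.7 148.4] rpy [-3.1395e+00 -6.0000e-04  1.6074e+00] grip 15.5 F [-0.1  0.5  0.1]
before turn [-1.7  0.4  7.4] n 1 each [-1.73  0.41  7.39]
after turn [-1.7  0.4  7.4] n 1 each [-1.73  0.4   7.39]
```

>>> move_arm --rows "-1.7 0.4 4 0 0 0; 0 0 2.3 0 0 0; 0 0 1 0 0 0; 0 0 0.5 0 0 0; 0 0 0 0 0 0"

```text
time_s: 39.95
ee_pos: [0.602, -0.0386, 0.141]
eef_rot: [-3.141, -0.0, 1.607]
force: [-1.1, 0.3, -0.7]
grip_width: 0.0157
```

>>> move_arm --rows "0 0 0 0 0 0; 0 0 0 0 0 0; 0 0 0 0 0 0; 0 0 0 0 0 0; 0 0 0 0 0 0; 0 0 -15 0 0 0; 0 0 -25 0 0 0; 0 0 -25 0 0 0; 0 0 0 0 0 0" --grip -0.1

```text
time_s: 41.08
ee_pos: [0.6024, -0.0386, 0.2113]
eef_rot: [3.14, 0.0, 1.607]
force: [0.4, 0.6, 0.0]
grip_width: 0.0422
```

```bash
python3 -c "
from h import *
look('pics/s12.png')
go(470.3,358.5,200,1.666)
"
```

```text
36 [259.5 168.2] [646.   65.2]
37 [166.8 226.4] [467.1 359.6]
turn(tool) total [-0.0018 -0.0006 -0.0585]
t 41.17 pos [601.7 -38.5 208.8] rpy [-3.1397e+00 -5.0000e-04  1.6075e+00] grip 42.3 F [-0.3  0.4 -0. ]
before turn [ 401.5 -116.7    9.2] n 10 each [ 40.15 -11.67   0.92]
after turn [407.7 -93.1   8.8] n 10 each [40.77 -9.31  0.88]
```

View pics/s12.png

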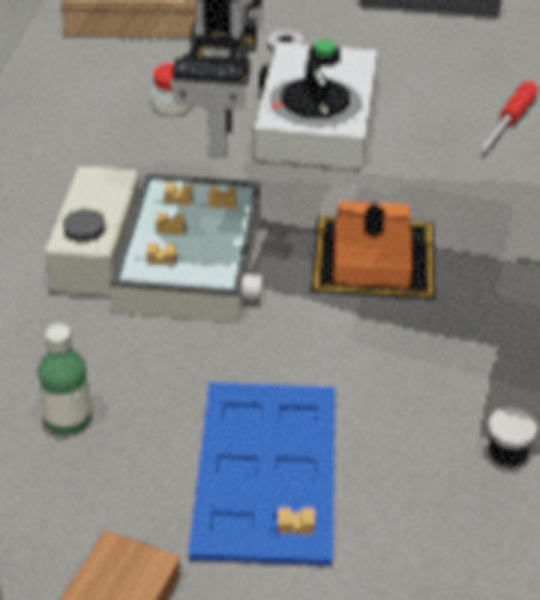

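The last piece in the tray looks shifted and slightly turned, at (296,520), so I'll zoom in.

```bash
python3 -c "
from h import *
c=cam('side'); print(proj(c,[.470,.3585,.02])); 
a=cv2.resize(c['color'][285:345,235:305],None,fx=6,fy=6,interpolation=cv2.INTER_CUBIC)
t=cam('top'); b=cv2.resize(t['color'][200:245,150:190],None,fx=8,fy=8,interpolation=cv2.INTER_CUBIC)
cv2.imwrite('pics/p5.png',np.hstack([a,b]))
H=hsv(t); m=cv2.inRange(H,(15,80,70),(34,255,255))>0
for A,ce,q in blobs(m,12):
  if ce[0]<190 and 150<ce[1]<240: print(A,ce,rect(t,q,.02),rect(t,q,.012))
H=hsv(c); m=cv2.inRange(H,(10,80,90),(34,255,255))>0
for A,ce,q in blobs(m,12):
  if 260<ce[0]<300 and 290<ce[1]<340: print(A,ce,rect(c,q,.022), (plane(c,ce,.017)*1000).round(1))
"
```

```text
[[277.78857529 310.57570842]]
43 [166.79069767 226.13953488] ((467.9583740234375, 359.29620361328125), (27.32407569885254, 14.680724143981934), 9.294193267822266) ((468.8976135253906, 360.9917297363281), (27.46095848083496, 14.754236221313477), 9.294219970703125)
69 [278.05797101 313.31884058] ((468.22955322265625, 367.5764465332031), (25.415489196777344, 18.857126235961914), 8.40518856048584) [[468.5 364.6  17. ]]
```

View pics/p5.png

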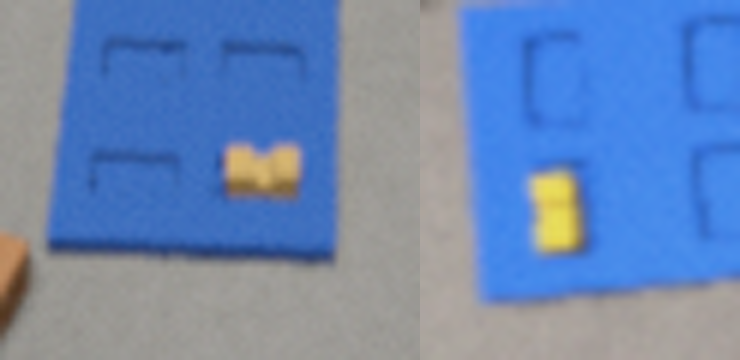

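```bash
python3 -c "
from h import *
from scipy.optimize import least_squares
t=cam('top'); c=cam('side')
def ce(img,box):
  H=cv2.cvtColor(img,cv2.COLOR_BGR2HSV); m=cv2.inRange(H,(10,80,80),(34,255,255))>0
  return [(A,x) for A,x,q in blobs(m,12) if box[0]<x[0]<box[1] and box[2]<x[1]<box[3]]
T0=ce(cv2.imread('pics/top0.png'),(150,180,218,235)); T1=ce(t['color'],(150,180,215,240))
S0=ce(cv2.imread('pics/side0.png'),(267,300,305,325)); S1=ce(c['color'],(262,300,300,330))
print(T0,T1,S0,S1)
def tri(a,b):
  return least_squares(lambda p:np.r_[(proj(t,p)-a).ravel(),(proj(c,p)-b).ravel()],[.47,.36,.02]).x*1000
print(tri(T0[0][1],S0[0][1]),tri(T1[0][1],S1[0][1]))
"
```

```text
[(np.int32(45), array([167.02222222, 225.6       ]))] [(np.int32(43), array([166.79069767, 226.13953488]))] [(np.int32(74), array([277.51351351, 313.04054054]))] [(np.int32(68), array([278.13235294, 313.27941176]))]
[470.28392116 360.19843515  12.41518193] [468.59022634 360.86031573  12.58373193]
```

The piece moved about 2 mm at unchanged height and is still in its pocket, so I can grasp it. I'll aim at (468.5,359.3) with a yaw near 1.70.

```bash
python3 -c "
from h import *
go(468.5,359.3,200,1.70)
"
```

```text
turn(tool) total [-0.0035 -0.001  -0.0926]
t 41.38 pos [601.5 -38.5 207.8] rpy [-3.1380e+00 -8.0000e-04  1.6074e+00] grip 42.0 F [-1.   0.1  0.3]
before turn [ 402.4 -118.3    8.5] n 10 each [ 40.24 -11.83   0.85]
after turn [411.6 -80.7   7.8] n 10 each [41.16 -8.07  0.78]
```

>>> move_arm --rows "0 0 0 0 0 -0.092; 42 -8.2 0 0 0 0; 42 -8.2 0 0 0 0; 42 -8.2 0 0 0 0; 42 -8.2 0 0 0 0; 42 -8.2 0 0 0 0; 42 -8.2 0 0 0 0; 42 -8.2 0 0 0 0; 42 -8.2 0 0 0 0; 32 -6 0 0 0 0; 18 -4 0 0 0 0; 8 -2 0 0 0 0; 2 0 0 0 0 0; 0 0 20 0 0 0; 0 0 10 0 0 0; 0 0 0 0 0 0"

```text
time_s: 43.38
ee_pos: [0.4684, 0.3523, 0.1712]
eef_rot: [-3.128, 0.0, 1.698]
force: [-0.6, 0.2, 0.0]
grip_width: 0.0421
```

```bash
python3 -c "
from h import *
go(468.5,359.3,109,1.70)
"
```

```text
turn(tool) total [-0.0136  0.0005 -0.0023]
t 43.38 pos [468.4 352.3 171.2] rpy [-3.1280e+00  5.0000e-04  1.6977e+00] grip 42.1 F [-0.6  0.2  0. ]
before turn [ 7.   1.8 62.1] n 2 each [ 3.5   0.89 31.07]
after turn [ 7.   1.  62.2] n 2 each [ 3.48  0.48 31.08]
```

>>> move_arm --rows "6.5 0.5 0 -0.013 0 0; 0 0 18 0 0 0; 0 0 18 0 0 0; 0 0 6 0 0 0; 0 0 0 0 0 0"

```text
time_s: 44.0
ee_pos: [0.4684, 0.359, 0.1266]
eef_rot: [3.141, 0.0, 1.697]
force: [0.2, 0.4, -0.6]
grip_width: 0.0426
```

```bash
python3 -c "
from h import *
go(468.5,359.3,109,1.70)
"
```

```text
turn(tool) total [ 0.0006  0.0004 -0.0028]
t 44.0 pos [468.4 359.  126.6] rpy [3.1410e+00 4.0000e-04 1.6972e+00] grip 42.6 F [ 0.2  0.4 -0.6]
before turn [ 0.3  0.1 17.6] n 1 each [ 0.32  0.12 17.63]
after turn [ 0.3  0.1 17.6] n 1 each [ 0.32  0.13 17.63]
```

>>> move_arm --rows "0 0 6 0 0 0; 0 0 6 0 0 0; 0 0 3.5 0 0 0; 0 0 1.5 0 0 0; 0 0 0.5 0 0 0"

```text
time_s: 44.62
ee_pos: [0.4688, 0.3591, 0.1087]
eef_rot: [3.14, -0.0, 1.697]
force: [0.5, -0.9, 0.1]
grip_width: 0.0423
```

>>> move_arm --rows "0 0 0 0 0 0; 0 0 0 0 0 0; 0 0 0 0 0 0; 0 0 0 0 0 0; 0 0 0 0 0 0; 0 0 -10 0 0 0; 0 0 -25 0 0 0; 0 0 -30 0 0 0; 0 0 -20 0 0 0; 0 0 0 0 0 0.09; 0 0 0 0 0 0" --grip -1

```text
time_s: 46.0
ee_pos: [0.4686, 0.3592, 0.2005]
eef_rot: [3.138, -0.002, 1.606]
force: [-0.3, 0.4, -0.3]
grip_width: 0.0158
```

```bash
python3 -c "
from h import *
look('pics/s13.png')
go(598,65.5,185,1.606)
"
```

```text
36 [292.5 167. ] [649.3 -39. ]
35 [259.5 168.1] [646.4  65.2]
32 [275.7 167.7] [647.5  14. ]
35 [292.8 182.1] [600.7 -39.3]
turn(tool) total [ 0.0035 -0.0016  0.0014]
t 46.1 pos [468.7 359.2 200.2] rpy [ 3.1381e+00 -1.6000e-03  1.6074e+00] grip 15.6 F [-0.2 -0.9 -0.1]
before turn [-298.2  118.4   15.1] n 8 each [-37.28  14.8    1.89]
after turn [-298.   118.9   15.2] n 8 each [-37.25  14.86   1.9 ]
```

View pics/s13.png

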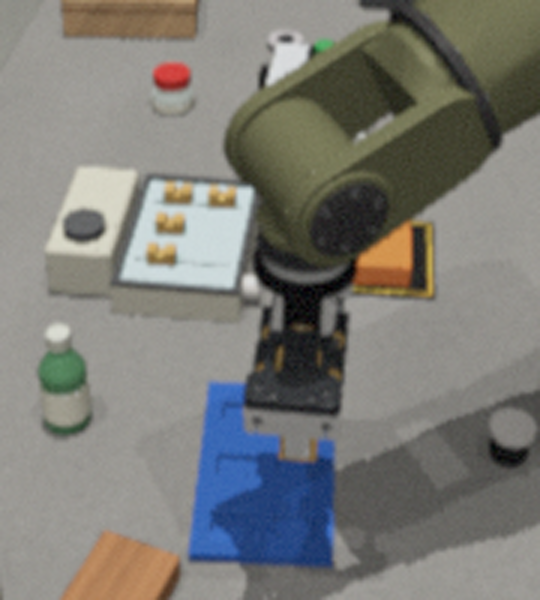

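The last piece is held and the tray is empty. Four pieces are on the glass. Slot 5 is next.

>>> move_arm --rows "-39 15.5 1 0.003 -0.001 0; -39 15.5 1 0 0 0; -39 15.5 1 0 0 0; -39 15.5 1 0 0 0; -39 15.5 1 0 0 0; -39 15.5 1 0 0 0; -30 12 1 0 0 0; -18 7 0 0 0 0; -9 3 0 0 0 0; -3 0 0 0 0 0; 0 0 0 0 0 0"

```text
time_s: 47.48
ee_pos: [0.5987, 0.063, 0.1911]
eef_rot: [-3.137, -0.0, 1.626]
force: [-0.3, 0.3, -0.8]
grip_width: 0.0156
```

```bash
python3 -c "
from h import *
go(598,65.5,141,1.606)
"
```

```text
turn(tool) total [-0.0042 -0.0003  0.0196]
t 47.48 pos [598.7  63.  191.1] rpy [-3.1374e+00 -4.0000e-04  1.6256e+00] grip 15.6 F [-0.3  0.3 -0.8]
before turn [ 2.5 -0.3 50.1] n 2 each [ 1.24 -0.16 25.03]
after turn [ 2.5 -0.6 50.1] n 2 each [ 1.25 -0.29 25.03]
```

>>> move_arm --rows "2 -0.5 0 -0.004 0 0.019; 0 0 15 0 0 0; 0 0 15 0 0 0; 0 0 8 0 0 0; 0 0 0 0 0 0"

```text
time_s: 48.1
ee_pos: [0.5971, 0.0669, 0.1494]
eef_rot: [-3.14, -0.0, 1.608]
force: [1.8, 0.3, 0.2]
grip_width: 0.0157
```

```bash
python3 -c "
from h import *
go(598,65.5,141,1.606)
"
```

```text
turn(tool) total [-0.0017 -0.0005  0.0015]
t 48.1 pos [597.1  66.9 149.4] rpy [-3.1399e+00 -5.0000e-04  1.6075e+00] grip 15.7 F [1.8 0.3 0.2]
before turn [-1.4  0.9  8.4] n 1 each [-1.42  0.86  8.39]
after turn [-1.4  0.8  8.4] n 1 each [-1.42  0.84  8.39]
```

>>> move_arm --rows "-1.4 0.8 4 0 0 0; 0 0 3 0 0 0; 0 0 1.3 0 0 0; 0 0 0.5 0 0 0; 0 0 0 0 0 0"

```text
time_s: 48.72
ee_pos: [0.5984, 0.0653, 0.1409]
eef_rot: [-3.141, -0.0, 1.607]
force: [-0.5, 0.1, -0.4]
grip_width: 0.0156
```

>>> move_arm --rows "0 0 0 0 0 0; 0 0 0 0 0 0; 0 0 0 0 0 0; 0 0 0 0 0 0; 0 0 0 0 0 0; 0 0 -15 0 0 0; 0 0 -35 0 0 0; 0 0 -40 0 0 0; 0 0 0 0 0 0" --grip -0.1

```text
time_s: 49.85
ee_pos: [0.5986, 0.0653, 0.2372]
eef_rot: [3.139, -0.001, 1.607]
force: [-0.0, -1.0, -0.0]
grip_width: 0.0423
```

```bash
python3 -c "
from h import *
look('pics/s14.png')
go(520,-238,240,1.606)
t=cam('top'); print(plane(t,[[391.2,204.6]],.06))
H=hsv(t);H1=H[...,0]
zoom(t,325,175,415,240,8,'pics/knob2.png')
"
```

```text
42 [292.1 166.8] [650.  -37.9]
38 [292.6 182.1] [600.8 -38.8]
37 [291.3 225.1] [465.  -33.2]
turn(tool) total [-0.0031 -0.0005  0.0013]
t 49.95 pos [597.8  65.2 233.6] rpy [-3.1385e+00 -5.0000e-04  1.6073e+00] grip 42.4 F [-0.6 -0.3  0.3]
before turn [-300.2  -88.8   -6.3] n 7 each [-42.89 -12.69  -0.89]
after turn [-300.3  -88.4   -6.4] n 7 each [-42.9  -12.63  -0.91]
[[ 0.5256333 -0.3433591  0.06     ]]
```

View pics/s14.png

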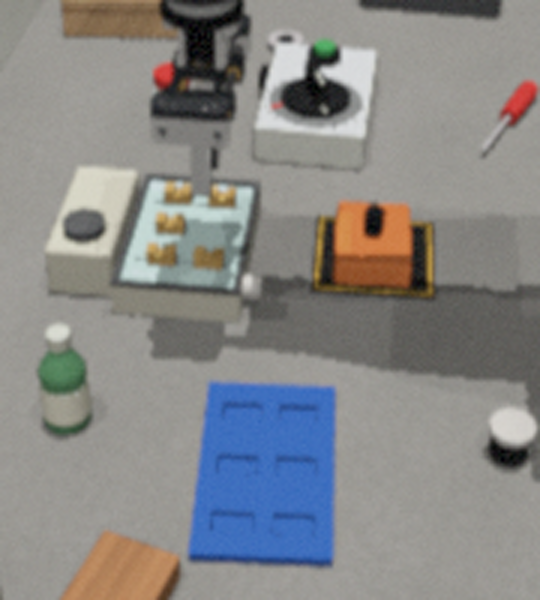

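View pics/knob2.png

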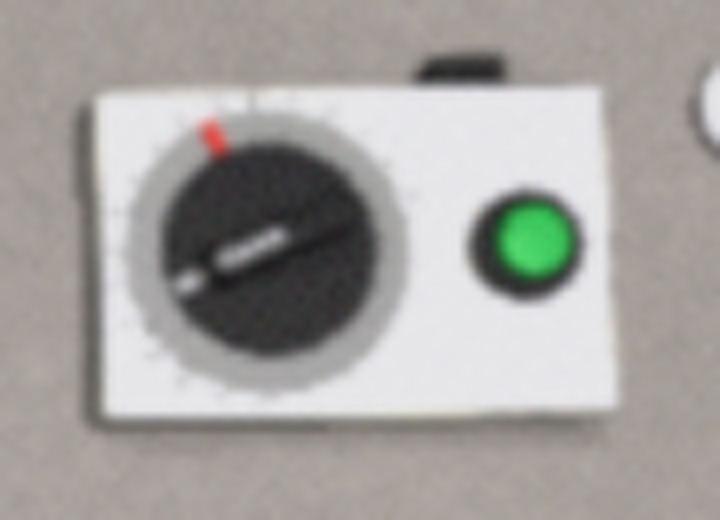

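```bash
cat >> h.py <<'E'
from scipy.optimize import least_squares as LS
def circ(P):
    r=LS(lambda q:np.hypot(P[:,0]-q[0],P[:,1]-q[1])-q[2],[*P.mean(0),.04],loss='soft_l1',f_scale=.001).x; return r
def knob(name=None,occl=False):
    t=cam("top"); H=hsv(t); h,s,v=H[...,0],H[...,1],H[...,2]
    roi=np.zeros(v.shape,bool); roi[185:232,335:382]=True
    dark=(v<75)&roi; q=max(blobs(dark,50),key=lambda b:b[0])[2]
    q=cv2.morphologyEx(q.astype(np.uint8),cv2.MORPH_CLOSE,np.ones((5,5)))
    cs,_=cv2.findContours(q,cv2.RETR_EXTERNAL,cv2.CHAIN_APPROX_NONE); k=max(cs,key=len)[:,0,:]
    c1=circ(plane(t,k,.060)[:,:2])
    red=((h<8)|(h>172))&(s>110)&(v>80)&roi; rb=max(blobs(red,2),key=lambda b:b[0])
    R=plane(t,rb[1],.052)[0][:2]
    # collar: grey incl. everything inside
    grey=(v<200)&roi; g=max(blobs(grey|q.astype(bool),50),key=lambda b:b[0])[2]|red
    cs,_=cv2.findContours(g.astype(np.uint8),cv2.RETR_EXTERNAL,cv2.CHAIN_APPROX_NONE); k2=max(cs,key=len)[:,0,:]
    c2=circ(plane(t,k2,.052)[:,:2])
    w=(v>110)&(cv2.erode(q,np.ones((3,3)))>0)
    print("disc",(c1*1000).round(1),"collar",(c2*1000).round(1),"red",(R*1000).round(1))
    for A,ce,_ in blobs(w,2): print("white",A,ce.round(1),"z60",(plane(t,ce,.060)[0][:2]*1000).round(1),"z92",(plane(t,ce,.092)[0][:2]*1000).round(1))
    if name: zoom(t,325,175,415,240,8,name)
    return c1,c2,R
E
python3 -c "
from h import *
c1,c2,R=knob()
t=cam('top');H=hsv(t);m=cv2.inRange(H,(50,120,60),(85,255,255))>0
for A,ce,q in blobs(m,20):
  if 330<ce[0]<420: print(A,ce,plane(t,ce,.064)*1000)
c=cam('side');H=hsv(c);m=cv2.inRange(H,(50,120,60),(85,255,255))>0
for A,ce,q in blobs(m,20): print('side',A,ce)
"
```

```text
disc [ 522.7 -240.8   38. ] collar [ 523.5 -241.1   54.2] red [ 566.7 -222.7]
white 18 [356.  205.5] z60 [ 523.5 -234.1] z92 [ 518.5 -228.8]
white 2 [349.  209.5] z60 [ 511.1 -212. ] z92 [ 506.4 -207.3]
76 [391.09210526 204.56578947] [[ 525.11271332 -342.09366974   64.        ]]
side 25 [287.64 156.16]
```

```bash
python3 -c "
from h import *
go(523.1,-241,220,0.375)
"
```

```text
turn(tool) total [-0.0053  0.0032  1.2323]
t 50.15 pos [597.6  65.2 232. ] rpy [-3.1358e+00 -4.0000e-04  1.6073e+00] grip 42.4 F [ 0.3 -0.3  0.2]
before turn [-303.3  -85.5   12.4] n 8 each [-37.91 -10.69   1.54]
after turn [-181.4  257.6   12. ] n 8 each [-22.68  32.21   1.5 ]
```

>>> move_arm --rows "-39 -11 0 -0.005 0 0; -39 -11 0 0 0 0; -39 -11 0 0 0 0; -39 -11 0 0 0 0; -39 -11 0 0 0 0; -39 -11 0 0 0 0; -35 -10 0 0 0 0; -20 -6 0 0 0 0; -9 -3 0 0 0 0; 0 0 0 0 0 0.176; 0 0 0 0 0 0.176; 0 0 0 0 0 0.176; 0 0 0 0 0 0.176; 0 0 0 0 0 0.176; 0 0 0 0 0 0.176; 0 0 0 0 0 0.176; 0 0 0 0 0 0"

```text
time_s: 52.28
ee_pos: [0.5204, -0.2404, 0.2217]
eef_rot: [-3.129, 0.013, 0.342]
force: [0.6, -1.0, -0.4]
grip_width: 0.0422
```

```bash
python3 -c "
from h import *
go(523.1,-241,163,0.375)
"
```

```text
turn(tool) total [-0.0124  0.0129 -0.0326]
t 52.27 pos [ 520.4 -240.4  221.7] rpy [-3.1294  0.0131  0.3424] grip 42.2 F [ 0.6 -1.  -0.4]
before turn [ 3.1  2.2 58.7] n 2 each [ 1.56  1.1  29.33]
after turn [ 2.3  1.6 58.7] n 2 each [ 1.15  0.78 29.36]
```

>>> move_arm --rows "2 1.5 0 -0.012 0.013 -0.033; 0 0 20 0 0 0; 0 0 10 0 0 0; 0 0 0 0 0 0"

```text
time_s: 52.78
ee_pos: [0.5235, -0.2406, 0.1909]
eef_rot: [3.14, -0.002, 0.393]
force: [-0.2, -0.5, -0.7]
grip_width: 0.0421
```

```bash
python3 -c "
from h import *
go(523.1,-241,163,0.375)
c=cam('side'); zoom(c,240,120,330,210,6,'pics/k3.png')
"
```

```text
turn(tool) total [ 0.0014 -0.0021  0.0179]
t 52.77 pos [ 523.5 -240.6  190.9] rpy [ 3.1401e+00 -2.1000e-03  3.9290e-01] grip 42.1 F [-0.2 -0.5 -0.7]
before turn [-0.6  0.2 27.9] n 1 each [-0.59  0.18 27.9 ]
after turn [-0.5  0.2 27.9] n 1 each [-0.53  0.23 27.9 ]
```

View pics/k3.png

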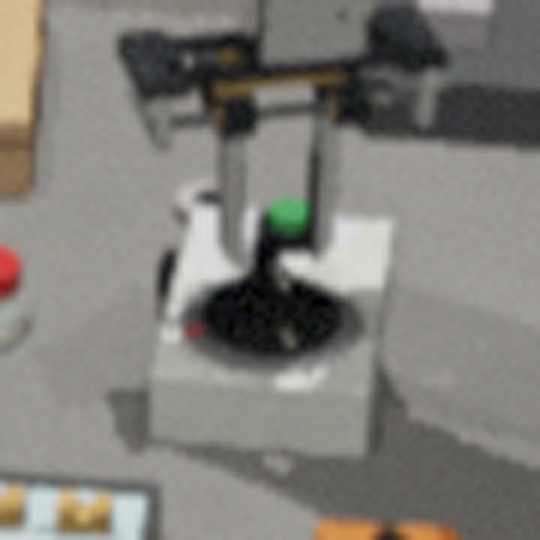

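The fingers straddle the bar at (270,250), with one finger at (235,230) and the other at (320,220). I'll descend and grip.

>>> move_arm --rows "-0.5 0.2 10 0 -0.002 0.018; 0 0 10 0 0 0; 0 0 5 0 0 0; 0 0 2 0 0 0; 0 0 0 0 0 0"

```text
time_s: 53.45
ee_pos: [0.5235, -0.2413, 0.1633]
eef_rot: [3.139, -0.001, 0.375]
force: [-0.2, 0.9, 0.4]
grip_width: 0.0426
```

>>> move_arm --rows "0 0 0 0 0 0; 0 0 0 0 0 0; 0 0 0 0 0 0; 0 0 0 0 0 0; 0 0 0 0 0 0; 0 0 0 0 0 0" --grip -1 --newtons 20

```text
time_s: 54.2
ee_pos: [0.5244, -0.2412, 0.164]
eef_rot: [3.137, -0.004, 0.375]
force: [0.6, -0.8, -1.8]
grip_width: 0.0135
```

```bash
python3 -c "
from h import *
go(523.1,-241,164,-1.173)
o=sensors.get_obs(); print(o['force'],o['moment'])
c=cam('side'); zoom(c,240,120,330,210,6,'pics/k4.png')
"
```

```text
turn(tool) total [ 8.0000e-04 -6.3000e-03  1.5478e+00]
t 54.2 pos [ 524.4 -241.2  164. ] rpy [ 3.1371 -0.0036  0.3748] grip 13.5 F [ 0.6 -0.8 -1.8]
before turn [-1.1 -0.6 -0. ] n 1 each [-1.13 -0.63 -0.05]
after turn [-0.7  1.1 -0. ] n 1 each [-0.65  1.12 -0.04]
[ 0.55832711 -0.81103298 -1.83993425] [-0.1246448   0.02734703 -0.07729722]
```

View pics/k4.png

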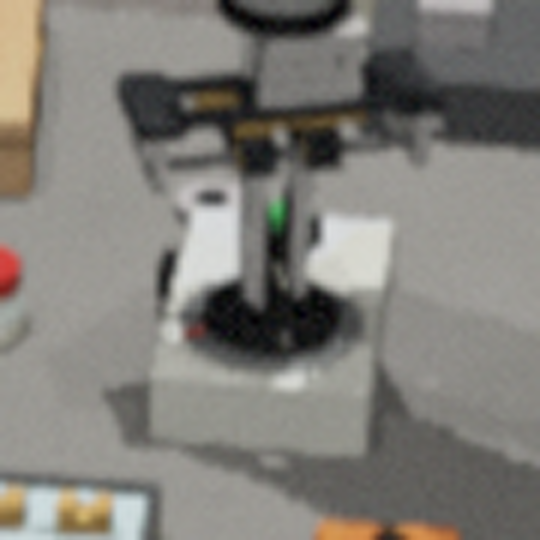

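The bar is gripped (13.5 mm). I'll turn it clockwise in stages, checking the force.

>>> move_arm --rows "-0.8 -0.5 0 0 0 0.1; 0 0 0 0 0 0.12; 0 0 0 0 0 0.12; 0 0 0 0 0 0.12; 0 0 0 0 0 0"

```text
time_s: 54.88
ee_pos: [0.5236, -0.2412, 0.164]
eef_rot: [3.139, -0.006, -0.098]
force: [2.6, 0.2, -1.2]
grip_width: 0.0137
```

```bash
python3 -c "
from h import *
go(523.8,-241.2,164,-1.173)
"
```

```text
turn(tool) total [-7.000e-04 -7.000e-03  1.075e+00]
t 54.88 pos [ 523.6 -241.2  164. ] rpy [ 3.1388 -0.0061 -0.098 ] grip 13.7 F [ 2.6  0.2 -1.2]
before turn [ 0.1 -0.  -0. ] n 1 each [ 0.15 -0.04 -0.04]
after turn [ 0.  -0.1 -0. ] n 1 each [ 0.04 -0.15 -0.04]
```

>>> move_arm --rows "0 0 0 0 -0.006 0.12; 0 0 0 0 0 0.12; 0 0 0 0 0 0.12; 0 0 0 0 0 0.12; 0 0 0 0 0 0.12; 0 0 0 0 0 0.12; 0 0 0 0 0 0.12; 0 0 0 0 0 0.1; 0 0 0 0 0 0.06; 0 0 0 0 0 0"

```text
time_s: 56.12
ee_pos: [0.5233, -0.2407, 0.164]
eef_rot: [3.14, -0.0, -1.097]
force: [1.9, -1.0, -1.1]
grip_width: 0.0139
```

```bash
python3 -c "
from h import *
go(523.8,-241.2,164,-1.173)
knob('pics/k5.png')
c=cam('side'); zoom(c,240,120,330,210,6,'pics/k6.png')
"
```

```text
turn(tool) total [ 0.0016 -0.0004  0.0756]
t 56.12 pos [ 523.3 -240.7  164. ] rpy [ 3.1400e+00 -3.0000e-04 -1.0974e+00] grip 13.9 F [ 1.9 -1.  -1.1]
before turn [ 0.7 -0.2 -0. ] n 1 each [ 0.67 -0.23 -0.04]
after turn [ 0.7 -0.3 -0. ] n 1 each [ 0.65 -0.28 -0.04]Traceback (most recent call last):
  File "<string>", line 4, in <module>
    knob('pics/k5.png')
    ~~~~^^^^^^^^^^^^^^^
  File "h.py", line 51, in knob
    red=((h<8)|(h>172))&(s>110)&(v>80)&roi; rb=max(blobs(red,2),key=lambda b:b[0])
                                               ~~~^^^^^^^^^^^^^^^^^^^^^^^^^^^^^^^^
ValueError: max() iterable argument is empty
```

>>> move_arm --rows "0 0 0 0 0 0.075; 0 0 0 0 0 0; 0 0 0 0 0 0"

```text
time_s: 56.55
ee_pos: [0.5232, -0.2406, 0.1639]
eef_rot: [3.14, -0.0, -1.165]
force: [-0.3, 0.5, -1.0]
grip_width: 0.014
```

```bash
python3 -c "
from h import *
go(523.4,-240.9,164,-1.173)
c=cam('side'); zoom(c,240,120,330,210,6,'pics/k6.png')
"
```

```text
turn(tool) total [ 0.0016 -0.0001  0.0081]
t 56.55 pos [ 523.2 -240.6  163.9] rpy [ 3.1400e+00 -1.0000e-04 -1.1649e+00] grip 14.0 F [-0.3  0.5 -1. ]
before turn [ 0.3 -0.1 -0.1] n 1 each [ 0.32 -0.05 -0.07]
after turn [ 0.3 -0.1 -0.1] n 1 each [ 0.32 -0.05 -0.07]
```

View pics/k6.png

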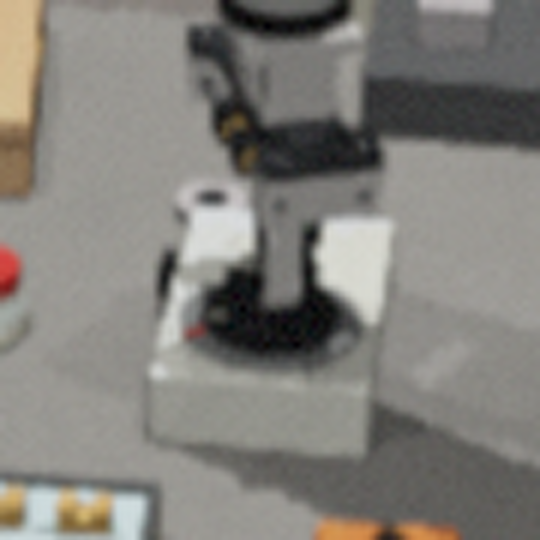

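Side view: the white mark is at about (215,313) and the red at (195,330). I'll release and check from the top.

>>> move_arm --rows "0 0 0 0 0 0; 0 0 0 0 0 0; 0 0 0 0 0 0; 0 0 0 0 0 0; 0 0 0 0 0 0; 0 0 -15 0 0 0; 0 0 -35 0 0 0; 0 0 -40 0 0 0; 0 0 0 0 0 0" --grip -0.1

```text
time_s: 57.72
ee_pos: [0.5234, -0.2407, 0.26]
eef_rot: [3.141, -0.002, -1.163]
force: [0.2, -0.2, 0.7]
grip_width: 0.0421
```

```bash
python3 -c "
from h import *
go(400,-150,260,None)
t=cam('top'); zoom(t,325,175,415,240,8,'pics/k7.png')
"
```

```text
t 57.73 pos [ 523.4 -240.7  260. ] rpy [ 3.1410e+00 -1.8000e-03 -1.1629e+00] grip 42.1 F [ 0.2 -0.2  0.7]
before turn [-132.2   77.3   -0.2] n 4 each [-33.06  19.33  -0.04]
after turn [-132.2   77.3   -0.2] n 4 each [-33.06  19.33  -0.04]
```

View pics/k7.png

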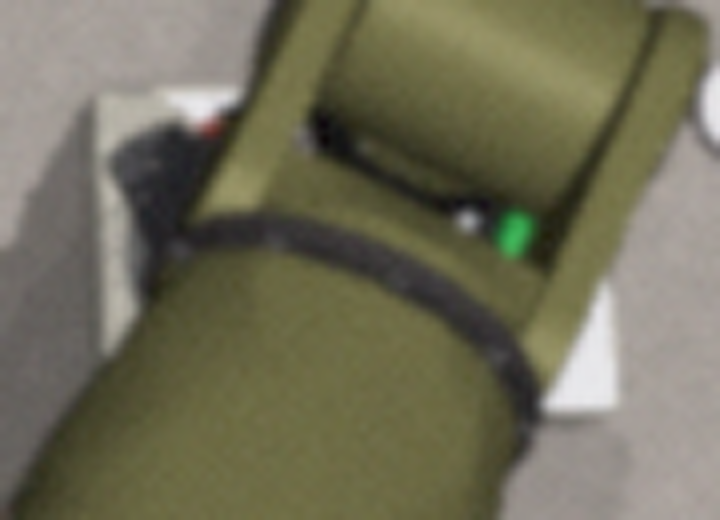

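>>> move_arm --rows "-35 12 0 0 0 0; -35 12 0 0 0 0; -35 12 0 0 0 0; -35 12 0 0 0 0; -35 12 0 0 0 0; -25 8 0 0 0 0; -10 3 0 0 0 0; 0 0 0 0 0 0"

```text
time_s: 58.78
ee_pos: [0.3677, -0.0706, 0.2534]
eef_rot: [3.132, 0.007, -1.163]
force: [0.4, 0.2, 0.4]
grip_width: 0.0423
```

```bash
python3 -c "
from h import *
go(523.4,-240.9,220,-1.173)
c1,c2,R=knob('pics/k8.png')
look('pics/s15.png')
"
```

```text
turn(tool) total [0.0092 0.0072 0.0098]
t 58.77 pos [367.7 -70.6 253.4] rpy [ 3.1325  0.0072 -1.1632] grip 42.3 F [0.4 0.2 0.4]
before turn [218.3 -75.7  31.2] n 6 each [ 36.38 -12.62   5.19]
after turn [217.3 -77.6  33.4] n 6 each [ 36.22 -12.93   5.57]
disc [ 522.4 -240.8   38.2] collar [ 518.6 -240.1   73. ] red [ 566.9 -222.2]
white 17 [358. 199.] z60 [ 543.9 -240.8] z92 [ 538.5 -235.5]
36 [292.5 167. ] [649.3 -39. ]
36 [259.5 168.2] [646.   65.2]
32 [275.7 167.7] [647.5  14. ]
28 [260.1 183.5] [597.1  63.3]
36 [292.7 182.1] [600.7 -39.1]
691 [281.3 231.2] [446.1  -1.9]
```

View pics/k8.png

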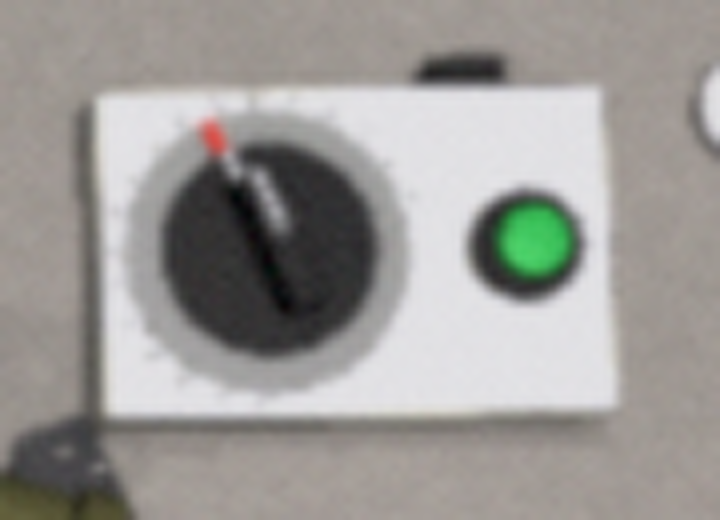

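View pics/s15.png

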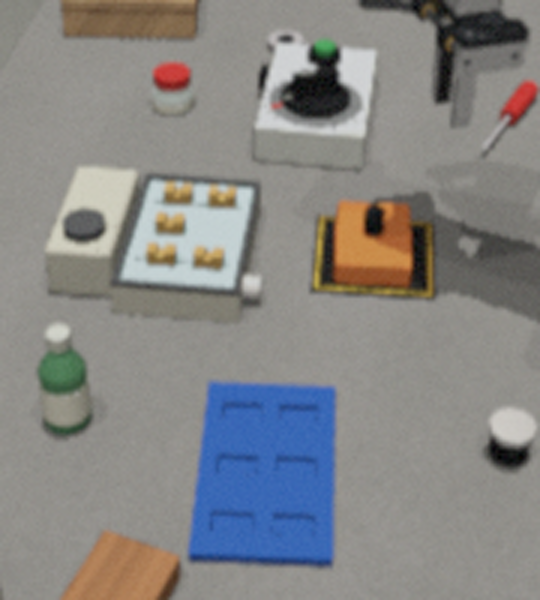

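The pointer's rim mark at (233,168) lines up with the red mark at (212,137). The angles are about 23.4° against 23.3°. All five pieces and the cover are in place, so I'll press the button.

```bash
python3 -c "
from h import *
t=cam('top'); c=cam('side')
def ce(c):
  m=cv2.inRange(hsv(c),(50,120,60),(85,255,255))>0; return [x for x in blobs(m,20) if (x[1][0]>330 if c is t else x[1][1]<200)]
a=max(ce(t),key=lambda b:b[0]); b=max(ce(c),key=lambda b:b[0]); print(a[:2],b[:2])
p=LS(lambda p:np.r_[(proj(t,p)-a[1]).ravel(),(proj(c,p)-b[1]).ravel()],[.525,-.34,.06]); print(p.x*1000,p.fun)
go(525,-342,220,None)
"
```

```text
(np.int32(77), array([391.27272727, 204.54545455])) (np.int32(28), array([287.89285714, 156.17857143]))
[ 524.94637981 -343.34132263   60.97667272] [ 0.00150488  0.22404689 -0.26700342 -0.05930023]
t 59.02 pos [368.  -71.1 253.4] rpy [ 3.1323  0.0074 -1.1643] grip 42.3 F [-0.4 -0.1  0.6]
before turn [311.1 -37.4  30.7] n 7 each [44.44 -5.34  4.39]
after turn [311.1 -37.4  30.7] n 7 each [44.44 -5.34  4.39]
```

>>> move_arm --rows "42 -4.5 0 0.009 0.007 0; 42 -4.5 0 0 0 0; 42 -4.5 0 0 0 0; 42 -4.5 0 0 0 0; 42 -4.5 0 0 0 0; 40 -4.5 0 0 0 0; 30 -3 0 0 0 0; 18 -2 0 0 0 0; 8 -1 0 0 0 0; 0 0 0 0 0 0; 0 0 20 0 0 0; 0 0 0 0 0 0" --grip -1

```text
time_s: 60.52
ee_pos: [0.5239, -0.3513, 0.2285]
eef_rot: [3.14, 0.004, -1.167]
force: [0.6, -0.5, -0.7]
grip_width: 0.0004
```

```bash
python3 -c "
from h import *
go(525,-342.5,170,-1.165)
"
```

```text
turn(tool) total [ 0.0017  0.0037 -0.0018]
t 60.52 pos [ 523.9 -351.3  228.5] rpy [ 3.1399  0.0037 -1.1668] grip 0.4 F [ 0.6 -0.5 -0.7]
before turn [-7.5 -4.6 58.5] n 2 each [-3.73 -2.3  29.27]
after turn [-7.7 -4.5 58.5] n 2 each [-3.84 -2.26 29.25]
```

>>> move_arm --rows "-7.2 -4.4 0 0.001 0.003 0; 0 0 20 0 0 0; 0 0 20 0 0 0; 0 0 8 0 0 0; 0 0 0 0 0 0"

```text
time_s: 61.15
ee_pos: [0.5264, -0.3404, 0.1845]
eef_rot: [-3.139, -0.005, -1.165]
force: [0.2, -0.2, 0.6]
grip_width: 0.0007
```

```bash
python3 -c "
from h import *
go(525,-342.5,158,-1.165)
c=cam('side'); zoom(c,240,120,330,210,6,'pics/b1.png')
"
```

```text
turn(tool) total [-0.0028 -0.005  -0.    ]
t 61.15 pos [ 526.4 -340.4  184.5] rpy [-3.1388 -0.005  -1.165 ] grip 0.7 F [ 0.2 -0.2  0.6]
before turn [ 1.2  2.2 26.5] n 1 each [ 1.2   2.22 26.53]
after turn [ 1.3  2.1 26.5] n 1 each [ 1.33  2.15 26.53]
```

View pics/b1.png

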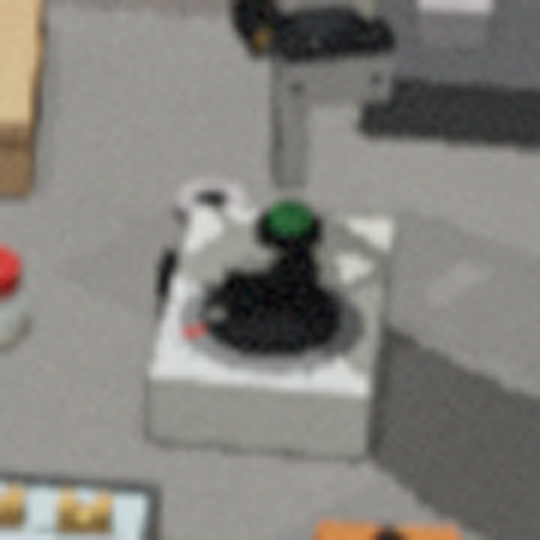

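The shut fingertips are above the green button at (290,215). I'll descend and press in small steps.

>>> move_arm --rows "1.2 2 10 -0.003 -0.005 0; 0 0 10 0 0 0; 0 0 5 0 0 0; 0 0 2 0 0 0; 0 0 2 0 0 0"

```text
time_s: 61.82
ee_pos: [0.5257, -0.343, 0.1631]
eef_rot: [-3.14, -0.004, -1.165]
force: [-10.2, 7.8, 23.1]
grip_width: 0.0007
```

```bash
python3 -c "
from h import *
o=sensors.get_obs(); print(o['force'],o['moment'],o['ee_pos'],o['eef_rot'])
c=cam('side'); zoom(c,240,120,330,210,6,'pics/b2.png')
o=sensors.get_obs(); print(o['force'],o['moment'],o['ee_pos'])
"
```

```text
[-10.19713216   7.78090749  23.10072204] [1.4407667  2.39058404 0.04091356] [ 0.52567872 -0.34296576  0.163102  ] [-3.13951879 -0.00403819 -1.16511868]
[-11.09800776   8.50561521  25.53239245] [1.58227377 2.42760928 0.01023202] [ 0.52567722 -0.34297533  0.16306728]
```

View pics/b2.png

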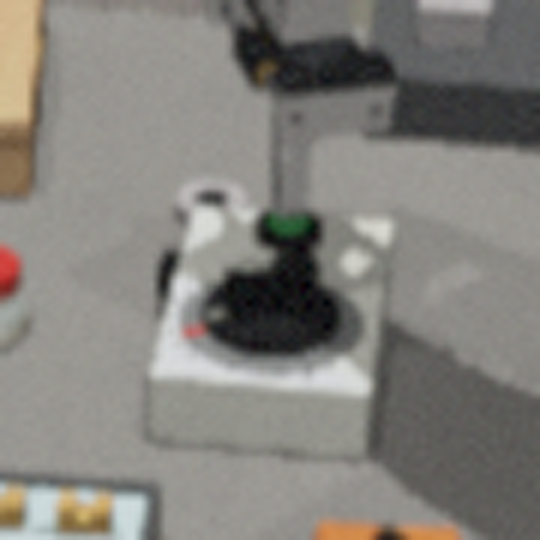

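```bash
python3 -c "
from h import *
c=cam('side')
a=proj(c,[.525,-.343,.070]);b=proj(c,[.525,-.343,.064]); print(a,b)
for n in ('pics/b1.png','pics/b2.png'):
  H=cv2.cvtColor(cv2.imread(n),cv2.COLOR_BGR2HSV); m=cv2.inRange(H,(50,100,40),(85,255,255))>0
  for A,ce,q in blobs(m,50): 
    ys,xs=np.where(q); print(n,A,ce/6+[240,120],ys.min()/6+120,ys.max()/6+120)
print(sensors.get_obs()['force'])
"
```

```text
[[287.68441859 154.07770953]] [[287.62937504 155.46595519]]
pics/b1.png 1137 [288.06830841 156.8554676 ] 154.16666666666666 159.5
pics/b2.png 677 [288.03815854 157.81166913] 156.33333333333334 159.5
[-12.45902991   8.3182615   25.40233848]
```

Contact came about 10 mm higher than I triangulated. I'll back off in steps and read the force profile to check the button is really travelling.

>>> move_arm --rows "0 0 -1.5 0 0 0; 0 0 0 0 0 0"

```text
time_s: 62.18
ee_pos: [0.5256, -0.3429, 0.1653]
eef_rot: [-3.139, -0.004, -1.165]
force: [-0.5, 0.8, 3.9]
grip_width: 0.0002
```

>>> move_arm --rows "0 0 -1.5 0 0 0; 0 0 0 0 0 0"

```text
time_s: 62.42
ee_pos: [0.5256, -0.343, 0.1666]
eef_rot: [-3.139, -0.004, -1.165]
force: [-0.8, -0.2, 2.4]
grip_width: 0.0007
```

>>> move_arm --rows "0 0 -1.5 0 0 0; 0 0 0 0 0 0"

```text
time_s: 62.68
ee_pos: [0.5256, -0.343, 0.1678]
eef_rot: [-3.139, -0.004, -1.165]
force: [-0.3, 1.1, 2.3]
grip_width: 0.0002
```

>>> move_arm --rows "0 0 -1.5 0 0 0; 0 0 0 0 0 0"

```text
time_s: 62.92
ee_pos: [0.5256, -0.343, 0.1693]
eef_rot: [-3.139, -0.004, -1.165]
force: [0.4, -0.6, 1.5]
grip_width: 0.0004
```

>>> move_arm --rows "0 0 -1.5 0 0 0; 0 0 0 0 0 0"

```text
time_s: 63.18
ee_pos: [0.5255, -0.3429, 0.1705]
eef_rot: [-3.14, -0.004, -1.165]
force: [1.0, -0.9, -0.8]
grip_width: 0.0003
```

>>> move_arm --rows "0 0 -1.5 0 0 0; 0 0 0 0 0 0"

```text
time_s: 63.42
ee_pos: [0.5255, -0.3429, 0.1719]
eef_rot: [-3.14, -0.003, -1.165]
force: [-1.2, -0.4, 0.3]
grip_width: 0.0005
```

The profile is a spring falling from about 4 N to 0 over roughly 6 mm, with a hard stop at 163 mm. So the press was full and is now released. I'll retreat and do the final check.

>>> move_arm --rows "0 0 -20 0 0 0; 0 0 -40 0 0 0; 0 0 -40 0 0 0; -35 12 0 0 0 0; -40 12 0 0 0 0; -40 12 0 0 0 0; -40 12 0 0 0 0; -40 12 0 0 0 0; -35 8 0 0 0 0; -20 3 0 0 0 0; 0 0 0 0 0 0; 0 0 0 0 0 0"

```text
time_s: 64.92
ee_pos: [0.3566, -0.1357, 0.2878]
eef_rot: [-3.129, -0.018, -1.166]
force: [0.7, 0.5, 0.7]
grip_width: 0.0006
```

```bash
python3 -c "
from h import *
go(350,0,260,None)
c1,c2,R=knob('pics/k9.png')
look('pics/s16.png')
t=cam('top'); cv2.imwrite('pics/top9.png',t['color'])
"
```

```text
t 64.92 pos [ 356.6 -135.7  287.8] rpy [-3.1288 -0.018  -1.1657] grip 0.6 F [0.7 0.5 0.7]
before turn [-127.8  -47.1   26.1] n 4 each [-31.95 -11.76   6.53]
after turn [-127.8  -47.1   26.1] n 4 each [-31.95 -11.76   6.53]
disc [ 522.4 -240.9   38.1] collar [ 518.7 -240.    73. ] red [ 566.9 -222.2]
white 17 [358.2 199.4] z60 [ 542.6 -241.5] z92 [ 537.2 -236.2]
36 [292.5 167. ] [649.3 -39. ]
35 [259.5 168.1] [646.4  65.2]
32 [275.7 167.7] [647.5  14. ]
26 [260.1 183.5] [597.2  63.4]
36 [292.7 182.1] [600.7 -39.1]
```

View pics/s16.png

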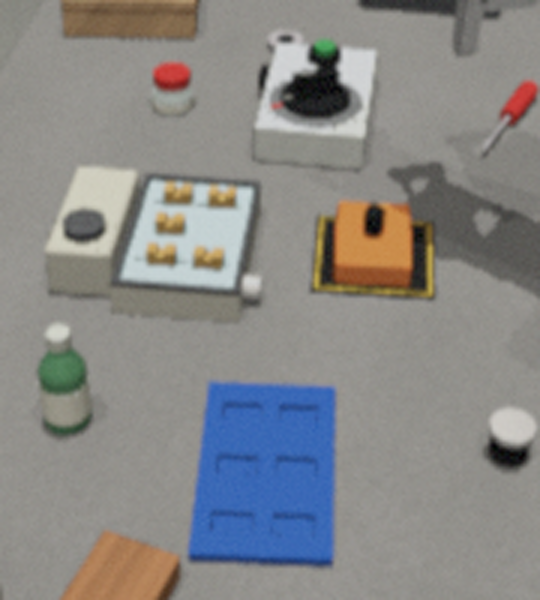

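View pics/k9.png

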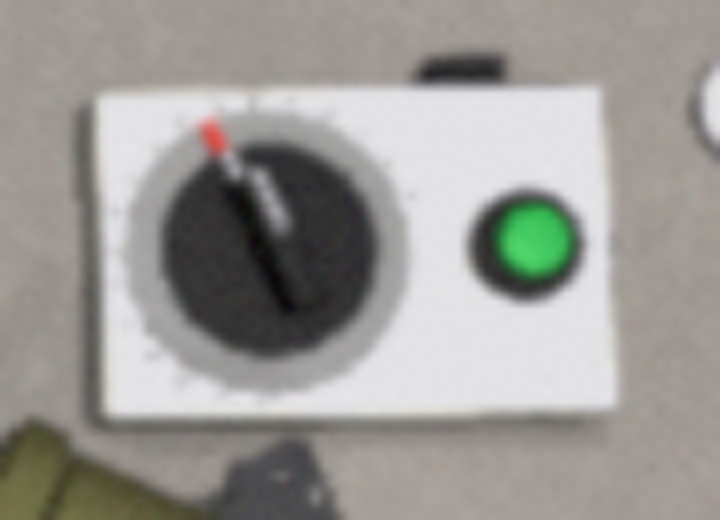

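View pics/top9.png

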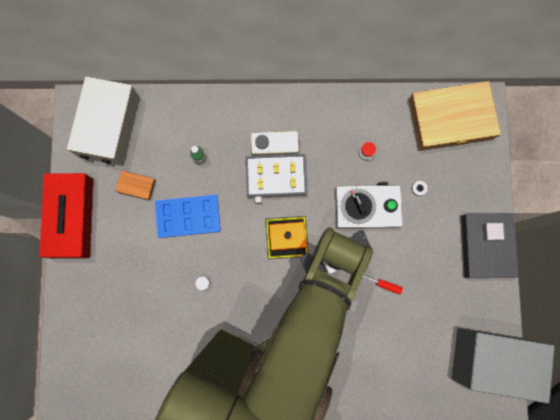

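The pictures show five pieces flat on the glass inside the rim, the cover centred on the mat at (287,236), the pointer against the red mark, and the button up. The bystanders haven't moved and the arm is clear, so I'll hand in.

```bash
python3 -c "
from station import ctrl
print(ctrl.hand_in())"
```

```text
the job is handed in; nothing more can be done
None
```

The job is done and handed in at about 65 s of the 210 s allowed; the hand-in gave no verdict.

- **Cover:** it stands on the mat. I released it within about 2 mm of the mat's centre.
- **Pieces:** five were present, one tray pocket being empty from the start, and all five lie on the stage glass inside its rim. The last measurements put them at the planned spots to within about 2 mm.
- **Focus knob:** I turned it about 1.54 rad clockwise. The pointer is at about 23.4° and the red index at about 23.3°, and the two marks touch in the last top picture.
- **Record button:** I pressed it down to its hard stop at about 25 N, then released it. As I backed off, the force fell from about 4 N to zero over roughly 6 mm. The last pictures show it up.
- **Bystanders:** none look moved in the final pictures, and the arm is clear.

Two readings disagreed with what I expected:
- **Button height:** triangulation put the button's top at about 61 mm, but contact came about 10 mm higher. I went by the force readings.
- **Last piece:** it had shifted about 2 mm and turned a few degrees in its pocket before I picked it up. I measured it again and took it from there.

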